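# Stack kiln furniture for a test firing

### The job

Build the test-firing stack on the base shelf: stand the yellow-topped prop centred on the yellow disc and the blue-topped prop centred on the blue disc, and set the cone plaque upright midway between them, lengthwise along the line from disc to disc. Then lay the long bridge shelf level across both props, centred and lined up with the base shelf, and last stand the white cup upright on the middle of the bridge shelf. Leave the brown cup and the glaze jar standing where they are.

Things in the scene. Friction and masses are not known exactly. Their poses are not given: they have to be found in the camera images.
- base: Base shelf: a fixed buff slab lying flat on the table, 100 (x) by 240 (y) by 12 mm high. Origin: centre of its underside; its y axis runs along its length, through both discs. It stays where it is in an episode; its place and yaw differ between starts.
- yellow_disc: Yellow disc fixed on top of the base shelf, 60 mm across, 4 mm thick, 75 mm from the base shelf's centre along its length. Origin: centre of its underside (12 mm above the table). Which end it is at varies.
- blue_disc: Blue disc, the same as the yellow one, 75 mm from the base shelf's centre at the other end.
- yellow_prop: Loose upright kiln prop, an off-white solid cylinder 40 mm across and 60 mm high with a yellow band and yellow top, about 150 g. Origin: centre of its underside; z up along its axis.
- blue_prop: Loose upright kiln prop, the same as the other but with a blue band and blue top. Origin: centre of its underside; z up.
- cones: Loose cone plaque: a brown-pink block 24 (x) by 60 (y) by 18 mm high carrying a row (along y) of three small pointed cones (12 mm across at the foot, 25 mm tall, cream, pink and green), so 43 mm high in all, about 60 g. Origin: centre of the block's underside; z up. Either end may point either way.
- bridge: Loose bridge shelf: a buff slab 60 (x) by 200 (y) by 12 mm thick, lying flat on the table, about 280 g. Origin: centre of its underside; y along its length, z up.
- white_cup: Loose white straight-sided cup without a handle, 50 mm across, 60 mm high, wall 4 mm, open upwards, about 120 g. Origin: centre of its underside; z up.
- brown_cup: Bystander: loose tan-brown cup of the same shape as the white one (50 mm across, 60 mm high). Origin: centre of its underside. To be left alone.
- glaze_jar: Bystander: loose glaze jar with a green cap, 52 mm across, 70 mm high. Origin: centre of its underside. To be left alone.

How it is judged:
On the way, in this order (a step that is already met when the one before it is completed fails the run):
1. both props stand on their own discs and the cone plaque midway between them, all let go (horizontal distance between yellow_prop and yellow_disc below 0.01 m and angle between each of yellow_prop, blue_prop, cones's own z axis and vertical below 0.08 rad and z of yellow_prop in the frame of base between 0.011 and 0.021 m and linear speed of each of yellow_prop, blue_prop, cones below 0.02 m/s and horizontal distance between blue_prop and blue_disc below 0.01 m and z of blue_prop in the frame of base between 0.011 and 0.021 m and horizontal distance between cones and base below 0.012 m and angle between the y axis of cones and the y axis of base, either way round below 0.26 rad and z of cones in the frame of base between 0.007 and 0.017 m and contact force between the fingers and yellow_prop below 0.1 N and contact force between the fingers and blue_prop below 0.1 N and contact force between the fingers and cones below 0.1 N), for 0.2 s.
2. the bridge shelf lies level across both props, centred over the base shelf, let go (horizontal distance between yellow_prop and yellow_disc below 0.01 m and angle between each of yellow_prop, blue_prop, cones's own z axis and vertical below 0.08 rad and z of yellow_prop in the frame of base between 0.011 and 0.021 m and linear speed of each of yellow_prop, blue_prop, cones, bridge below 0.02 m/s and horizontal distance between blue_prop and blue_disc below 0.01 m and z of blue_prop in the frame of base between 0.011 and 0.021 m and horizontal distance between cones and base below 0.012 m and angle between the y axis of cones and the y axis of base, either way round below 0.26 rad and z of cones in the frame of base between 0.007 and 0.017 m and horizontal distance between bridge and base below 0.015 m and angle between the y axis of bridge and the y axis of base, either way round below 0.15 rad and angle between bridge's own z axis and vertical below 0.05 rad and z of bridge in the frame of base between 0.07 and 0.082 m and contact force between the fingers and bridge below 0.1 N), for 0.2 s.
At the end, for the whole second after the job is handed in: Props upright on their own discs (within 10 mm); cone plaque upright on the base shelf (12 mm of its centre, 15 deg); bridge shelf level on both props (15 mm of the base shelf's centre, 8 deg); white cup upright on the bridge shelf (12 mm of its centre); all at rest (horizontal distance between yellow_prop and yellow_disc below 0.01 m and angle between each of yellow_prop, blue_prop, cones, white_cup's own z axis and vertical below 0.08 rad and z of yellow_prop in the frame of base between 0.011 and 0.021 m and linear speed of each of yellow_prop, blue_prop, cones, bridge, white_cup below 0.02 m/s and horizontal distance between blue_prop and blue_disc below 0.01 m and z of blue_prop in the frame of base between 0.011 and 0.021 m and horizontal distance between cones and base below 0.012 m and angle between the y axis of cones and the y axis of base, either way round below 0.26 rad and z of cones in the frame of base between 0.007 and 0.017 m and horizontal distance between bridge and base below 0.015 m and angle between the y axis of bridge and the y axis of base, either way round below 0.15 rad and angle between bridge's own z axis and vertical below 0.05 rad and z of bridge in the frame of base between 0.07 and 0.082 m and horizontal distance between white_cup and bridge below 0.012 m and z of white_cup in the frame of bridge between 0.007 and 0.017 m); the robot touches nothing.
It fails at once if the brown cup is pushed more than 25 mm or tipped over (distance of brown_cup from where it was at the start of the episode above 0.025 m or angle between brown_cup's own z axis and vertical above 0.3 rad).
It fails at once if the glaze jar is pushed more than 25 mm or tipped over (distance of glaze_jar from where it was at the start of the episode above 0.025 m or angle between glaze_jar's own z axis and vertical above 0.3 rad).
It also fails if it takes over 128 s, if anything falls off the work surface, if the arm or the gripper's body presses on something with over 40 N, if the wrist force passes 120 N, or if a joint passes its speed limit or range.

### The arm

A 7-joint arm with a two-finger parallel gripper is mounted at the origin on the work surface. World frame = base frame: x ahead of the robot, y to its left, z up, the work surface at z = 0. Lengths are in m, angles in rad, forces in N, time in s.
With the tool pointing down it reaches from about 0.425 to 0.925 m from the base axis. Payload 6.8 kg.
Tool frame: the origin (TCP) lies between the finger pads; the fingertips stand r.tcp_to_tips ahead of it and the grasp point (between the pads) lies 3 mm ahead of it (r.tcp_to_tips is the distance from the TCP to the fingertips, in m); z points along the fingers, y is the line along which they close (so a half turn about z gives the same grasp; the last joint's range is limited). The gripper opens to 85 mm and grips with 20 to 120 N. Pads are 22 mm wide; open, the fingers measure 114 mm over their backs; the gripper's body (76 mm by 85 mm) begins 54 mm behind the grasp point. The pads swing forward as they close: fully open they stand 13 mm farther back than shut.
Start: joints at [1.052, 0.477, 0.022, 1.555, -0.011, 1.109, -0.083], TCP at [0.27, -0.619, 0.253] pointing down, gripper open.
Joint ranges: [-2.96, 2.96], [-0.34, 2.1], [-1.41, 1.46], [0.24, 2.44], [-1.37, 4.51], [0.17, 1.92], [-2.96, 2.96]. Speed limits (rad/s): [2.39, 2.39, 3.14, 3.14, 3.14, 3.14, 3.14].

### API

Orientations are given as a rotation vector (axis times angle).
In Python, from bench import r gives the robot as it stands. The module is installed in compiled form; this text tells all that it offers.
- The arm moves only by the tool step_arm, never from a script. Its argument "moves" is a list of rows, each an object of numbers: "rx", "ry", "rz": the turn, a rotation vector about the tool's x, y, z in degrees; "dx", "dy", "dz": the shift along the tool's x, y, z in mm; "gripper": the opening, from -1 (shut) to 1 (fully open). In form: [{"rx": .., "ry": .., "rz": .., "dx": .., "dy": .., "dz": .., "gripper": ..}, ...]. A call has 1 to 20 rows; each row shifts and turns the commanded pose from where the row before left it, along the tool's axes as they then stand; what a row does not reach is not made up. A row lasts 1/8 s, in which the tool goes at most 62.5 mm and 10.7 degrees, less where a joint would pass 70% of its speed; a pose out of reach is approached as far as the arm can. A call is refused whole if a number of a shift passes 62.5 or a number of a turn 10.7, either way. A call with a gripper value outside its range is refused whole. The fingers move at their own pace and stop on an object; "grip_force" is the grip in N (left out, the last holds). Time passes only in rows, so rows that do not move let the fingers close. It gives the time, the measured TCP pose, the force, the opening and the grip force at its end, in the units of the state.
- r.get_obs(): the state, without advancing time (a new reading comes with each control period).
- r.grab_frame(name): name is "scene" or "top" or "wrist"; returns the picture (384x512x3 uint8, blue, green, red); there is no depth.
- r.camera_info(name): a dict with "mtx" (3x3 intrinsics, pixels), "D" ([k1, k2, p1, p2, k3] as OpenCV has them; the pictures are not rectified), "rvec" (rotation vector, rad) and "tvec" (3), from world to camera coordinates, as OpenCV has them. Camera axes: x right, y down, z forward; pixel columns grow to the right and rows downward; lengths in m; the calibration is good to about 2 mm. A picture is of the moment at which its call begins: read the wrist's pose just before it. camera_info takes no time and is no camera call; for the wrist camera it gives the pose at the moment of the call.
- r.hand_in(): hands the job in; it is judged then, once.
The state is a dict: "clock": time; "joints": joint angles; "qvel": joint speeds; "tau": joint torques, N m; "tcp_pos": TCP position; "orientation": TCP orientation; "contact_force": force on the tool from outside, world axes, zero at the start; "moment": the same for the moment, N m; "grip_width": finger opening in m; "gripper_force": force on a finger pad.
Only numpy, scipy, OpenCV 4.12 (cv2) and the standard library are available. Lean on these libraries where they do the work, as an engineer would, in place of code of your own. Each camera call takes 0.05 s, during which the arm holds its last target. There are 200 camera calls.

## Working session

There is one attempt and no reset: what is moved stays moved. The work goes in short steps, Python scripts to look and compute and a tool call to move; the robot and the scene stay as the last step left them, time stands still between calls to the robot, and variables do not carry over. Pictures are saved under pics/ and viewed, at most 16 in all, crops included, and the job is handed in when it is done.

Besides the shell and the picture viewer there is one more tool, called after ">>>" as name([rows], argument=value, ...), one row to a line, values as JSON. step_arm: Moves the arm, as the interface text tells. Its arguments: {"type":"object","properties":{"moves":{"type":"array","items":{"type":"object","properties":{"rx":{"type":"number"},"ry":{"type":"number"},"rz":{"type":"number"},"dx":{"type":"number"},"dy":{"type":"number"},"dz":{"type":"number"},"gripper":{"type":"number"}}}},"grip_force":{"type":"number"}},"required":["moves"]}

```bash
mkdir -p pics
python3 - <<'E'
from bench import r
import cv2,numpy as np
o=r.get_obs();print({k:np.round(v,3) for k,v in o.items()}, r.tcp_to_tips)
for n in ("scene","top"):
    cv2.imwrite(f"pics/{n}0.png",r.grab_frame(n)); c=r.camera_info(n)
    R=cv2.Rodrigues(np.array(c["rvec"]))[0];print(n,np.round(c["mtx"],1).tolist(),np.round(c["D"],3),"cam pos",np.round(-R.T@np.ravel(c["tvec"]),3), np.round(R,2).tolist())
E
```

```text
{'clock': np.float64(0.0), 'joints': array([ 1.052,  0.478,  0.022,  1.556, -0.012,  1.109, -0.083]), 'qvel': array([ 0.001, -0.001, -0.001, -0.   , -0.001, -0.   , -0.001]), 'tau': array([-1.0000e-03, -5.9645e+01,  1.6080e+00, -2.8120e+01,  1.3000e-02,
        9.0000e-03, -0.0000e+00]), 'tcp_pos': array([ 0.269, -0.618,  0.252]), 'orientation': array([-3.074e+00, -6.400e-01,  1.000e-03]), 'contact_force': array([0.063, 0.146, 0.011]), 'moment': array([-0.083,  0.03 ,  0.013]), 'gripper_force': np.float64(0.0), 'grip_width': np.float64(0.085)} 0.022
scene [[440.9, 0.0, 258.2], [0.0, 440.9, 190.0], [0.0, 0.0, 1.0]] [-0.031  0.     0.     0.     0.   ] cam pos [0.792 0.541 0.98 ] [[-0.86, 0.51, -0.01], [0.43, 0.72, -0.54], [-0.27, -0.47, -0.84]]
top [[474.4, 0.0, 256.2], [0.0, 474.4, 185.8], [0.0, 0.0, 1.0]] [-0.012  0.     0.     0.     0.   ] cam pos [ 0.26  -0.011  1.168] [[0.08, -1.0, -0.0], [-0.97, -0.08, -0.23], [0.23, 0.02, -0.97]]
```

View pics/top0.png

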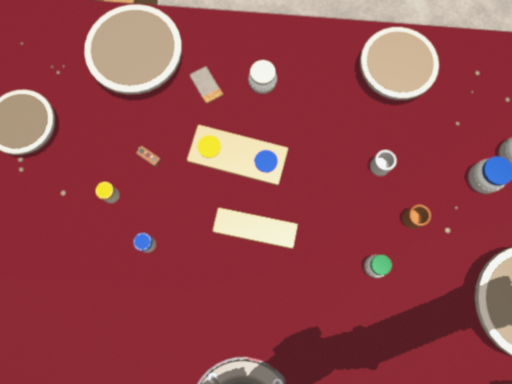

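View pics/scene0.png

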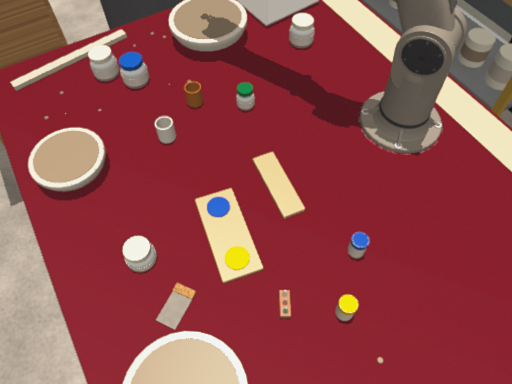

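```bash
cat > h.py <<'E'
import cv2,numpy as np
from bench import r
def cast(c,px,z):
    R=cv2.Rodrigues(np.array(c["rvec"],float))[0];t=np.ravel(c["tvec"])
    u=cv2.undistortPoints(np.array(px,float).reshape(-1,1,2),np.array(c["mtx"],float),np.array(c["D"],float)).reshape(-1,2)
    d=np.c_[u,np.ones(len(u))]@R; o=-R.T@t
    return (o+d*((z-o[2])/d[:,2])[:,None])[:,:2]
def mask(im,lo,hi,box=None):
    h=cv2.cvtColor(im,cv2.COLOR_BGR2HSV);m=cv2.inRange(h,np.array(lo),np.array(hi))
    if box:
        k=np.zeros_like(m);k[box[1]:box[3],box[0]:box[2]]=255;m&=k
    return m
def big(m):
    cs=cv2.findContours(m,cv2.RETR_EXTERNAL,cv2.CHAIN_APPROX_NONE)[0]
    return max(cs,key=cv2.contourArea).reshape(-1,2) if cs else None
def rect(c,cnt,z):
    (x,y),(w,h),a=cv2.minAreaRect(cast(c,cnt,z).astype(np.float32)*1000)
    if w<h: w,h,a=h,w,a+90   # a: direction of the long side
    return round(x,1),round(y,1),round(w,1),round(h,1),round((a+90)%180-90,1)
def circ(c,cnt,z):
    e=cv2.fitEllipse(cast(c,cnt,z).astype(np.float32)*1000);return np.round([*e[0],*e[1]],1).tolist()
Y=((24,120,120),(35,255,255));B=((100,120,80),(130,255,255));G=((50,80,50),(85,255,255));BUFF=((8,20,150),(35,130,255))
E
python3 - <<'E'
from h import *
bx={"top":dict(base=(170,110,305,198),bridge=(200,199,310,260),yd=(180,120,235,165),bd=(245,140,290,185),yp=(85,175,115,203),bp=(125,225,155,255),jar=(355,245,400,285),cones=(130,140,165,170),cup=(365,145,402,180),bcup=(398,200,436,232)),
"scene":dict(base=(185,180,270,285),bridge=(245,145,310,222),yd=(215,235,260,275),bd=(200,190,240,222),yp=(330,290,365,325),bp=(345,228,375,262),jar=(230,80,262,113),cones=(272,283,298,323),cup=(150,110,182,146),bcup=(180,78,208,110))}
for n in ("top","scene"):
    im=cv2.imread(f"pics/{n}0.png");c=r.camera_info(n);b=bx[n]
    hs=cv2.cvtColor(im,cv2.COLOR_BGR2HSV)
    for k,col,z,f in (("bridge",BUFF,.012,rect),("yd",Y,.016,circ),("bd",B,.016,circ),("yp",Y,.06,circ),("bp",B,.06,circ),("jar",G,.07,circ)):
        cn=big(mask(im,*col,b[k]))
        print(n,k,f(c,cn,z) if cn is not None else None)
    m=mask(im,*BUFF,b["base"])|mask(im,*Y,b["yd"])|mask(im,*B,b["bd"]);print(n,"base",rect(c,big(m),.012))
    for k,z,f in (("cones",.018,rect),("cup",.06,circ),("bcup",.06,circ)):
        x0,y0,x1,y1=b[k];s=im[y0:y1,x0:x1].astype(int)
        m=np.zeros(im.shape[:2],np.uint8);q=(s[...,1]>45)
        m[y0:y1,x0:x1]=q*255;cn=big(m);print(n,k,f(c,cn,z),cv2.boundingRect(cn))
v=[cv2.resize(cv2.imread("pics/top0.png")[140:260,85:185],None,fx=4,fy=4,interpolation=2),cv2.resize(cv2.imread("pics/top0.png")[140:260,350:440],None,fx=4,fy=4,interpolation=2)]
cv2.imwrite("pics/crop.png",np.hstack(v))
E
```

```text
top bridge (426.2, 7.5, 203.2, 64.0, 83.0)
top yd [624.1, 141.6, 57.3, 58.9]
top bd [596.6, -5.5, 52.9, 53.1]
top yp [479.8, 374.7, 36.9, 37.6]
top bp [365.0, 266.7, 32.4, 36.4]
top jar [356.3, -287.7, 43.0, 45.2]
top base (610.0, 67.9, 242.9, 104.0, 79.5)
top cones (585.4, 292.5, 72.7, 32.4, 60.8) (135, 145, 27, 23)
top cup [603.5, -290.6, 58.2, 79.9] (369, 148, 29, 30)
top bcup [477.4, -374.0, 54.8, 73.3] (403, 203, 29, 27)
scene bridge (426.6, 4.5, 203.1, 61.9, 83.1)
scene yd [623.8, 139.0, 58.5, 58.8]
scene bd [597.3, -8.0, 54.6, 56.3]
scene yp [479.3, 372.1, 37.4, 38.5]
scene bp [366.2, 265.3, 33.9, 41.2]
scene jar [359.4, -287.0, 42.9, 54.2]
scene base (610.9, 65.5, 242.2, 101.6, 79.7)
scene cones (586.1, 291.8, 66.8, 28.4, 61.3) (278, 289, 14, 30)
scene cup [616.2, -277.3, 55.0, 110.9] (154, 115, 23, 29)
scene bcup [490.1, -361.5, 51.8, 118.4] (183, 79, 20, 29)
```

View pics/crop.png

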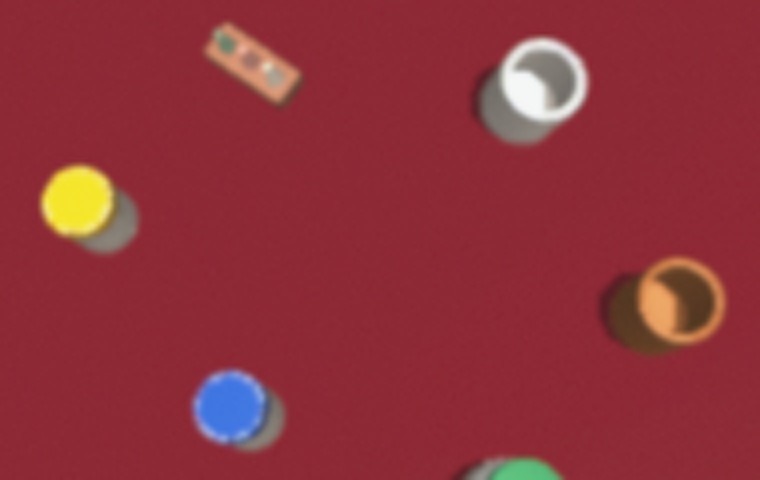

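The top crop shows the cone plaque at about (148,155), the yellow prop top at (105,190), the blue prop top at (142,241), the white cup rim centred at about (386,160) and the brown rim at (420,215). Both views agree to about 3 mm. I'll start with the cone plaque.

```bash
cat >> h.py <<'E'
def plan(x,y,z,a=None):
    """turn (deg) then shift (mm), tool axes, from the measured pose; a = closing direction in deg"""
    o=r.get_obs();R=cv2.Rodrigues(np.array(o["orientation"],float))[0];p=np.array(o["tcp_pos"])*1000
    cur=np.degrees(np.arctan2(R[1,1],R[0,1]));t=0
    if a is not None: t=-((a-cur+90)%180-90)      # tool z points down: sign flips
    Rn=R@cv2.Rodrigues(np.array([0,0,np.radians(t)]))[0]
    print("tcp",np.round(p,1),"close dir",round(cur,1),"tilt z",np.round(R[:,2],3),"rz",round(t,1),"shift",np.round(Rn.T@(np.array([x,y,z])-p),1),"F",np.round(o["contact_force"],1),"w",round(o["grip_width"]*1000,1),"gf",round(float(o["gripper_force"]),1),"t",round(float(o["clock"]),2),"q",np.round(o["joints"],2),"tips",r.tcp_to_tips)
E
python3 - <<'E'
from h import *
print(cast(r.camera_info("top"),[[385.75,160]],.06))
plan(620,0,200,-29); plan(585.5,292,120,-29)
E
```

```text
[[ 0.6096368  -0.29680178]]
tcp [ 269.4 -618.4  252.4] close dir -66.5 tilt z [-0.001  0.002 -1.   ] rz -37.5 shift [710.8   7.   53.1] F [ 0.3 -0.8  0.1] w 85.2 gf 0.0 t 0.1 q [ 1.05  0.48  0.02  1.56 -0.01  1.11 -0.08] tips 0.022
tcp [ 269.4 -618.4  252.4] close dir -66.5 tilt z [-0.001  0.002 -1.   ] rz -37.5 shift [ 949.4 -164.7  133.5] F [ 0.3 -0.8  0.1] w 85.2 gf 0.0 t 0.1 q [ 1.05  0.48  0.02  1.56 -0.01  1.11 -0.08] tips 0.022
```

>>> step_arm([
  {"rz": -9.4},
  {"rz": -9.4},
  {"rz": -9.4},
  {"rz": -9.3},
  {"dx": 50, "dz": 4},
  {"dx": 50, "dz": 4},
  {"dx": 50, "dz": 4},
  {"dx": 50, "dz": 4},
  {"dx": 50, "dz": 4},
  {"dx": 50, "dz": 4},
  {"dx": 50, "dz": 4},
  {"dx": 50, "dz": 4},
  {"dx": 50, "dz": 4},
  {"dx": 50, "dz": 4},
  {"dx": 50, "dz": 4},
  {"dx": 50, "dz": 4},
  {"dx": 50, "dz": 4},
  {"dx": 50},
], grip_force=40)

```text
invalid input at $.moves[0]: expected keys rx, ry, rz, dx, dy, dz, gripper
```

Run:
```python
from h import *
plan(585.5,292,130,-29)
```

```text
tcp [ 269.4 -618.4  252.4] close dir -66.5 tilt z [-0.001  0.002 -1.   ] rz -37.5 shift [ 949.4 -164.7  123.5] F [ 0.3 -0.8  0.1] w 85.2 gf 0.0 t 0.1 q [ 1.05  0.48  0.02  1.56 -0.01  1.11 -0.08] tips 0.022
```

All seven keys are needed in each row.

>>> step_arm([
  {"rx": 0, "ry": 0, "rz": -9.4, "dx": 0, "dy": 0, "dz": 0, "gripper": 1},
  {"rx": 0, "ry": 0, "rz": -9.4, "dx": 0, "dy": 0, "dz": 0, "gripper": 1},
  {"rx": 0, "ry": 0, "rz": -9.4, "dx": 0, "dy": 0, "dz": 0, "gripper": 1},
  {"rx": 0, "ry": 0, "rz": -9.3, "dx": 0, "dy": 0, "dz": 0, "gripper": 1},
  {"rx": 0, "ry": 0, "rz": 0, "dx": 50, "dy": 0, "dz": 4, "gripper": 1},
  {"rx": 0, "ry": 0, "rz": 0, "dx": 50, "dy": 0, "dz": 4, "gripper": 1},
  {"rx": 0, "ry": 0, "rz": 0, "dx": 50, "dy": 0, "dz": 4, "gripper": 1},
  {"rx": 0, "ry": 0, "rz": 0, "dx": 50, "dy": 0, "dz": 4, "gripper": 1},
  {"rx": 0, "ry": 0, "rz": 0, "dx": 50, "dy": 0, "dz": 4, "gripper": 1},
  {"rx": 0, "ry": 0, "rz": 0, "dx": 50, "dy": 0, "dz": 4, "gripper": 1},
  {"rx": 0, "ry": 0, "rz": 0, "dx": 50, "dy": 0, "dz": 4, "gripper": 1},
  {"rx": 0, "ry": 0, "rz": 0, "dx": 50, "dy": 0, "dz": 4, "gripper": 1},
  {"rx": 0, "ry": 0, "rz": 0, "dx": 50, "dy": 0, "dz": 4, "gripper": 1},
  {"rx": 0, "ry": 0, "rz": 0, "dx": 50, "dy": 0, "dz": 4, "gripper": 1},
  {"rx": 0, "ry": 0, "rz": 0, "dx": 50, "dy": 0, "dz": 4, "gripper": 1},
  {"rx": 0, "ry": 0, "rz": 0, "dx": 50, "dy": 0, "dz": 4, "gripper": 1},
  {"rx": 0, "ry": 0, "rz": 0, "dx": 50, "dy": 0, "dz": 4, "gripper": 1},
  {"rx": 0, "ry": 0, "rz": 0, "dx": 50, "dy": 0, "dz": 4, "gripper": 1},
], grip_force=40)

```text
clock: 2.35
tcp_pos: [0.6089, -0.0051, 0.1968]
orientation: [-2.706, -1.595, 0.001]
contact_force: [1.1, -0.2, -0.4]
grip_width: 0.0854
gripper_force: 0.0
```

Run:
```python
from h import *
plan(585.5,292,130,-29)
```

```text
tcp [608.9  -5.1 196.8] close dir -29.0 tilt z [-0.001 -0.    -1.   ] rz 0.0 shift [ 248.6 -164.5   66.7] F [ 1.1 -0.2 -0.4] w 85.4 gf 0.0 t 2.35 q [ 0.18  0.45 -0.37  1.75  0.19  0.97 -0.76] tips 0.022
```

>>> step_arm([
  {"rx": 0, "ry": 0, "rz": 0, "dx": 41.5, "dy": -27.5, "dz": 0, "gripper": 1},
  {"rx": 0, "ry": 0, "rz": 0, "dx": 41.5, "dy": -27.5, "dz": 13, "gripper": 1},
  {"rx": 0, "ry": 0, "rz": 0, "dx": 41.5, "dy": -27.5, "dz": 13, "gripper": 1},
  {"rx": 0, "ry": 0, "rz": 0, "dx": 41.5, "dy": -27.5, "dz": 13, "gripper": 1},
  {"rx": 0, "ry": 0, "rz": 0, "dx": 41.5, "dy": -27.5, "dz": 13, "gripper": 1},
  {"rx": 0, "ry": 0, "rz": 0, "dx": 41, "dy": -27.5, "dz": 13, "gripper": 1},
  {"rx": 0, "ry": 0, "rz": 0, "dx": 0, "dy": 0, "dz": 0, "gripper": 1},
])

```text
clock: 3.22
tcp_pos: [0.5815, 0.2966, 0.1309]
orientation: [-2.697, -1.604, 0.002]
contact_force: [-0.1, 0.5, -0.4]
grip_width: 0.0854
gripper_force: 0.0
```

Run:
```python
from h import *
plan(585.5,292,28,-29)
c=r.camera_info("wrist");im=r.grab_frame("wrist");cv2.imwrite("pics/w1.png",im)
R=cv2.Rodrigues(np.array(c["rvec"]))[0];print("cam",np.round(-R.T@np.ravel(c["tvec"]),3),np.round(R[2],2))
P=cv2.projectPoints(np.array([[.5855,.292,.018]]),np.array(c["rvec"]),np.array(c["tvec"]),np.array(c["mtx"]),np.array(c["D"]))[0];print(P)
```

```text
tcp [581.5 296.6 130.9] close dir -28.5 tilt z [-0.003  0.002 -1.   ] rz 0.5 shift [ -2.1   6.2 102.9] F [-0.1  0.5 -0.4] w 85.4 gf 0.0 t 3.23 q [-0.29  0.6  -0.39  1.69  0.27  0.91 -1.28] tips 0.022
cam [0.613 0.354 0.252] [-0.13 -0.23 -0.97]
[[[264.13536895 199.59347936]]]
```

View pics/w1.png

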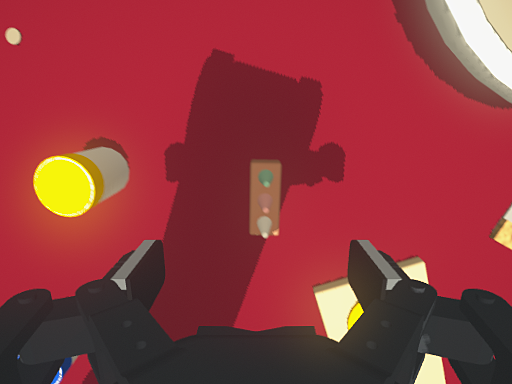

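The wrist view shows the plaque centred at about (265,198), within 2 px of the prediction. I'll descend and grip.

>>> step_arm([
  {"rx": 0, "ry": 0, "rz": 0.5, "dx": -2, "dy": 6, "dz": 20, "gripper": 1},
  {"rx": 0, "ry": 0, "rz": 0, "dx": 0, "dy": 0, "dz": 30, "gripper": 0.3},
  {"rx": 0, "ry": 0, "rz": 0, "dx": 0, "dy": 0, "dz": 30, "gripper": 0.3},
  {"rx": 0, "ry": 0, "rz": 0, "dx": 0, "dy": 0, "dz": 20, "gripper": 0.3},
  {"rx": 0, "ry": 0, "rz": 0, "dx": 0, "dy": 0, "dz": 0, "gripper": 0.3},
  {"rx": 0, "ry": 0, "rz": 0, "dx": 0, "dy": 0, "dz": 0, "gripper": 0.3},
], grip_force=30)

```text
clock: 4.03
tcp_pos: [0.5896, 0.2862, 0.0331]
orientation: [2.714, 1.583, 0.002]
contact_force: [-0.4, -1.0, -0.3]
grip_width: 0.0555
gripper_force: 0.0
```

Run:
```python
from h import *
plan(585.5,292,27,-29)
c=r.camera_info("wrist");im=r.grab_frame("wrist");cv2.imwrite("pics/w2.png",im)
```

```text
tcp [589.6 286.2  33.1] close dir -29.5 tilt z [ 0.001  0.001 -1.   ] rz -0.5 shift [ 3.1 -6.4  6.1] F [-0.4 -1.  -0.3] w 55.5 gf 0.0 t 4.03 q [-0.31  0.73 -0.34  1.73  0.33  0.74 -1.33] tips 0.022
```

View pics/w2.png

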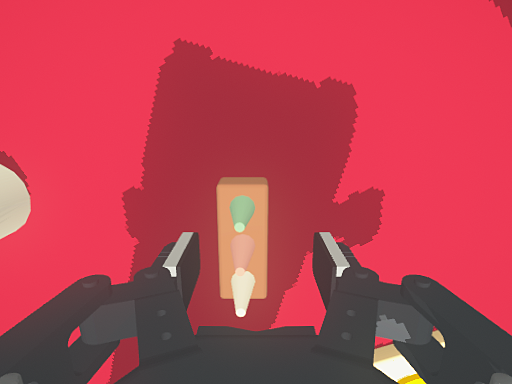

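The block sits at x≈242 and the finger gap is centred at x≈257. That agrees with the state, which is 6 mm off because of arm overshoot. I'll correct, allow more settling rows, then grip.

>>> step_arm([
  {"rx": 0, "ry": 0, "rz": -0.5, "dx": 3, "dy": -6.4, "dz": 6, "gripper": 0.3},
  {"rx": 0, "ry": 0, "rz": 0, "dx": 0, "dy": 0, "dz": 0, "gripper": 0.3},
  {"rx": 0, "ry": 0, "rz": 0, "dx": 0, "dy": 0, "dz": 0, "gripper": 0.3},
  {"rx": 0, "ry": 0, "rz": 0, "dx": 0, "dy": 0, "dz": 0, "gripper": 0.3},
])

```text
clock: 4.58
tcp_pos: [0.5849, 0.2919, 0.0265]
orientation: [2.706, 1.595, 0.0]
contact_force: [0.3, -0.2, 0.3]
grip_width: 0.0555
gripper_force: 0.0
```

Run:
```python
from h import *
plan(585.5,292,27,-29)
```

```text
tcp [584.9 291.9  26.5] close dir -29.0 tilt z [ 0. -0. -1.] rz 0.0 shift [ 0.3  0.5 -0.5] F [ 0.3 -0.2  0.3] w 55.5 gf 0.0 t 4.58 q [-0.32  0.73 -0.34  1.73  0.34  0.73 -1.34] tips 0.022
```

>>> step_arm([
  {"rx": 0, "ry": 0, "rz": 0, "dx": 0, "dy": 0, "dz": 0, "gripper": -1},
  {"rx": 0, "ry": 0, "rz": 0, "dx": 0, "dy": 0, "dz": 0, "gripper": -1},
  {"rx": 0, "ry": 0, "rz": 0, "dx": 0, "dy": 0, "dz": 0, "gripper": -1},
  {"rx": 0, "ry": 0, "rz": 0, "dx": 0, "dy": 0, "dz": 0, "gripper": -1},
  {"rx": 0, "ry": 0, "rz": 0, "dx": 0, "dy": 0, "dz": 0, "gripper": -1},
  {"rx": 0, "ry": 0, "rz": 0, "dx": 0, "dy": 0, "dz": -10, "gripper": -1},
  {"rx": 0, "ry": 0, "rz": 0, "dx": 0, "dy": 0, "dz": -30, "gripper": -1},
  {"rx": 0, "ry": 0, "rz": 0, "dx": 0, "dy": 0, "dz": -25, "gripper": -1},
  {"rx": 0, "ry": 0, "rz": 0, "dx": 0, "dy": 0, "dz": 0, "gripper": -1},
  {"rx": 0, "ry": 0, "rz": 0, "dx": 0, "dy": 0, "dz": 0, "gripper": -1},
  {"rx": 0, "ry": 0, "rz": 0, "dx": 0, "dy": 0, "dz": 0, "gripper": -1},
], grip_force=30)

```text
clock: 5.95
tcp_pos: [0.584, 0.2915, 0.0901]
orientation: [2.706, 1.595, -0.003]
contact_force: [0.9, 0.1, -0.9]
grip_width: 0.0234
gripper_force: 29.8
```

Run:
```python
from h import *
plan(610.5,66.8,100,-10.4)
im=r.grab_frame("wrist");cv2.imwrite("pics/w3.png",im)
```

```text
tcp [584.  291.5  90.1] close dir -29.0 tilt z [-0.002 -0.001 -1.   ] rz -18.6 shift [-216.2   66.6   -9.7] F [ 0.9  0.1 -0.9] w 23.4 gf 29.8 t 5.95 q [-0.29  0.65 -0.37  1.71  0.3   0.84 -1.3 ] tips 0.022
```

View pics/w3.png

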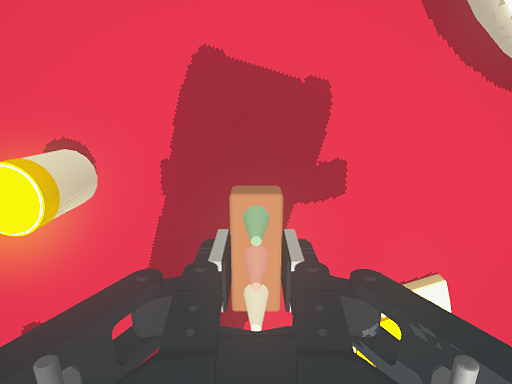

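The plaque is held square. I'll carry it over to the base centre.

>>> step_arm([
  {"rx": 0, "ry": 0, "rz": -9.3, "dx": 0, "dy": 0, "dz": 0, "gripper": -1},
  {"rx": 0, "ry": 0, "rz": -9.3, "dx": 0, "dy": 0, "dz": 0, "gripper": -1},
  {"rx": 0, "ry": 0, "rz": 0, "dx": -30, "dy": 9.3, "dz": 0, "gripper": -1},
  {"rx": 0, "ry": 0, "rz": 0, "dx": -45, "dy": 14, "dz": 0, "gripper": -1},
  {"rx": 0, "ry": 0, "rz": 0, "dx": -45, "dy": 14, "dz": 0, "gripper": -1},
  {"rx": 0, "ry": 0, "rz": 0, "dx": -40, "dy": 12, "dz": 0, "gripper": -1},
  {"rx": 0, "ry": 0, "rz": 0, "dx": -30, "dy": 9.3, "dz": 0, "gripper": -1},
  {"rx": 0, "ry": 0, "rz": 0, "dx": -18, "dy": 6, "dz": 0, "gripper": -1},
  {"rx": 0, "ry": 0, "rz": 0, "dx": -8, "dy": 2, "dz": 0, "gripper": -1},
  {"rx": 0, "ry": 0, "rz": 0, "dx": 0, "dy": 0, "dz": 0, "gripper": -1},
  {"rx": 0, "ry": 0, "rz": 0, "dx": 0, "dy": 0, "dz": 0, "gripper": -1},
  {"rx": 0, "ry": 0, "rz": 0, "dx": 0, "dy": 0, "dz": 0, "gripper": -1},
  {"rx": 0, "ry": 0, "rz": 0, "dx": 0, "dy": 0, "dz": 0, "gripper": -1},
])

```text
clock: 7.62
tcp_pos: [0.6113, 0.0683, 0.0913]
orientation: [-2.412, -2.013, -0.0]
contact_force: [0.2, 0.2, -1.4]
grip_width: 0.0233
gripper_force: 29.8
```

Run:
```python
from h import *
plan(610.5,66.8,39,-10.4)
```

```text
tcp [611.3  68.3  91.3] close dir -10.3 tilt z [ 0.  0. -1.] rz 0.1 shift [-1.7 -0.5 52.3] F [ 0.2  0.2 -1.4] w 23.3 gf 29.8 t 7.62 q [ 0.12  0.61 -0.45  1.8   0.35  0.81 -0.68] tips 0.022
```

>>> step_arm([
  {"rx": 0, "ry": 0, "rz": 0, "dx": -1.7, "dy": -0.5, "dz": 20, "gripper": -1},
  {"rx": 0, "ry": 0, "rz": 0, "dx": 0, "dy": 0, "dz": 20, "gripper": -1},
  {"rx": 0, "ry": 0, "rz": 0, "dx": 0, "dy": 0, "dz": 9, "gripper": -1},
  {"rx": 0, "ry": 0, "rz": 0, "dx": 0, "dy": 0, "dz": 3, "gripper": -1},
  {"rx": 0, "ry": 0, "rz": 0, "dx": 0, "dy": 0, "dz": 1, "gripper": -1},
  {"rx": 0, "ry": 0, "rz": 0, "dx": 0, "dy": 0, "dz": 0, "gripper": -1},
  {"rx": 0, "ry": 0, "rz": 0, "dx": 0, "dy": 0, "dz": 0, "gripper": -1},
])

```text
clock: 8.5
tcp_pos: [0.611, 0.0661, 0.0385]
orientation: [2.413, 2.012, 0.001]
contact_force: [-1.1, 0.3, -0.3]
grip_width: 0.0235
gripper_force: 29.9
```

>>> step_arm([
  {"rx": 0, "ry": 0, "rz": 0, "dx": 0, "dy": 0, "dz": 1, "gripper": -1},
  {"rx": 0, "ry": 0, "rz": 0, "dx": 0, "dy": 0, "dz": 0, "gripper": -0.2},
  {"rx": 0, "ry": 0, "rz": 0, "dx": 0, "dy": 0, "dz": 0, "gripper": -0.2},
  {"rx": 0, "ry": 0, "rz": 0, "dx": 0, "dy": 0, "dz": 0, "gripper": 0},
  {"rx": 0, "ry": 0, "rz": 0, "dx": 0, "dy": 0, "dz": 0, "gripper": 0},
  {"rx": 0, "ry": 0, "rz": 0, "dx": 0, "dy": 0, "dz": -20, "gripper": 0},
  {"rx": 0, "ry": 0, "rz": 0, "dx": 0, "dy": 0, "dz": -50, "gripper": 0.5},
  {"rx": 0, "ry": 0, "rz": 0, "dx": 0, "dy": 0, "dz": -50, "gripper": 1},
  {"rx": 0, "ry": 0, "rz": 0, "dx": 0, "dy": 0, "dz": 0, "gripper": 1},
  {"rx": 0, "ry": 0, "rz": 0, "dx": 0, "dy": 0, "dz": 0, "gripper": 1},
  {"rx": 0, "ry": 0, "rz": 0, "dx": 0, "dy": 0, "dz": 0, "gripper": 1},
  {"rx": 0, "ry": 0, "rz": 0, "dx": 0, "dy": 0, "dz": 0, "gripper": 1},
])

```text
clock: 10.0
tcp_pos: [0.6099, 0.0659, 0.1562]
orientation: [-2.412, -2.011, 0.003]
contact_force: [0.1, -0.3, 0.1]
grip_width: 0.0856
gripper_force: 0.0
```

Run:
```python
from h import *
plan(479.5,373.4,130,-10.4)
c=r.camera_info("wrist");im=r.grab_frame("wrist");cv2.imwrite("pics/w4.png",im)
```

```text
tcp [609.9  65.9 156.2] close dir -10.4 tilt z [-0.002 -0.    -1.   ] rz 0.0 shift [ 279.  -183.7   26.4] F [ 0.1 -0.3  0.1] w 85.6 gf 0.0 t 10.0 q [ 0.15  0.53 -0.48  1.77  0.3   0.92 -0.64] tips 0.022
```

View pics/w4.png

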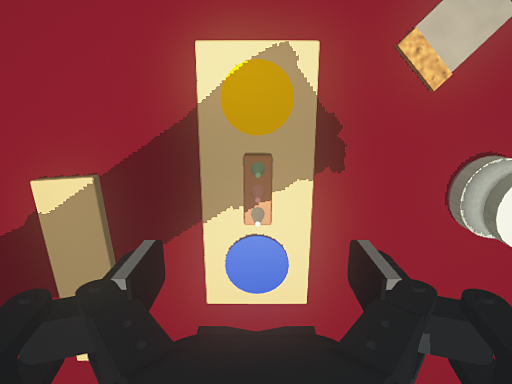

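The plaque stands at about (258,190) between the discs at (258,97) and (257,264). I'll check it numerically from this same frame.

Run:
```python
from h import *
c=r.camera_info("wrist");im=cv2.imread("pics/w4.png")
yd=circ(c,big(mask(im,(15,160,60),(30,255,255),(210,45,310,145))),.016);bd=circ(c,big(mask(im,*B,(210,225,300,300))),.016)
# plaque: low-value / pinkish pixels against buff
h=cv2.cvtColor(im,cv2.COLOR_BGR2HSV);print(h[190,250],h[215,250],h[190,232],h[215,225])
m=mask(im,(0,60,40),(14,255,255),(236,145,280,230));m=cv2.morphologyEx(m,cv2.MORPH_CLOSE,np.ones((9,9)))
print("yd",yd,"bd",bd,"mid",(np.array(yd)+bd)[:2]/2)
print("cones",rect(c,big(m),.030),cv2.boundingRect(big(m)))
b=bd[:2];d=np.array(yd[:2])-b;print(np.degrees(np.arctan2(d[1],d[0])),np.hypot(*d))
```

```text
[ 12 118 140] [ 13 116 235] [ 19 100 168] [ 24  79 243]
yd [623.8, 140.7, 58.9, 59.1] bd [596.8, -6.6, 58.1, 58.9] mid [610.3   67.05]
cones (611.2, 68.0, 59.7, 23.0, 79.7) (244, 154, 28, 71)
79.61302381932488 149.7540984414116
```

The plaque is within 1.5 mm and 0.1° of its place. Next, the yellow prop.

>>> step_arm([
  {"rx": 0, "ry": 0, "rz": 0, "dx": 25, "dy": -16, "dz": 0, "gripper": 1},
  {"rx": 0, "ry": 0, "rz": 0, "dx": 45, "dy": -30, "dz": 0, "gripper": 1},
  {"rx": 0, "ry": 0, "rz": 0, "dx": 50, "dy": -33, "dz": 5, "gripper": 1},
  {"rx": 0, "ry": 0, "rz": 0, "dx": 50, "dy": -33, "dz": 5, "gripper": 1},
  {"rx": 0, "ry": 0, "rz": 0, "dx": 49, "dy": -32, "dz": 6, "gripper": 1},
  {"rx": 0, "ry": 0, "rz": 0, "dx": 35, "dy": -23, "dz": 5, "gripper": 1},
  {"rx": 0, "ry": 0, "rz": 0, "dx": 20, "dy": -13, "dz": 5, "gripper": 1},
  {"rx": 0, "ry": 0, "rz": 0, "dx": 5, "dy": -4, "dz": 0, "gripper": 1},
  {"rx": 0, "ry": 0, "rz": 0, "dx": 0, "dy": 0, "dz": 0, "gripper": 1},
  {"rx": 0, "ry": 0, "rz": 0, "dx": 0, "dy": 0, "dz": 0, "gripper": 1},
  {"rx": 0, "ry": 0, "rz": 0, "dx": 0, "dy": 0, "dz": 0, "gripper": 1},
  {"rx": 0, "ry": 0, "rz": 0, "dx": 0, "dy": 0, "dz": 0, "gripper": 1},
])

```text
clock: 11.55
tcp_pos: [0.4803, 0.3729, 0.1314]
orientation: [2.414, 2.01, 0.0]
contact_force: [0.1, 0.1, 0.3]
grip_width: 0.0854
gripper_force: 0.0
```

```bash
cat >> h.py <<'E'
def toptop(col,z):
    c=r.camera_info("wrist");im=r.grab_frame("wrist");cs=cv2.findContours(mask(im,*col),cv2.RETR_EXTERNAL,cv2.CHAIN_APPROX_NONE)[0]
    for k in cs:
        if cv2.contourArea(k)>400: print("blob",cv2.boundingRect(k),circ(c,k.reshape(-1,2),z))
    return im
E
python3 - <<'E'
from h import *
toptop(Y,.06)
plan(479.5,373.4,50,-10.4)
E
```

```text
blob (414, 367, 48, 17) [600.5, 210.8, 17.3, 42.0]
blob (224, 187, 58, 54) [478.4, 373.2, 36.8, 37.3]
tcp [480.1 373.1 131.4] close dir -10.4 tilt z [ 0. -0. -1.] rz -0.0 shift [ 0.2 -0.7 81.4] F [-0.4  0.2  0.9] w 85.1 gf 0.0 t 11.6 q [-0.38  0.56 -0.52  1.8   0.35  0.88 -1.24] tips 0.022
```

>>> step_arm([
  {"rx": 0, "ry": 0, "rz": 0, "dx": 0, "dy": -1, "dz": 25, "gripper": 1},
  {"rx": 0, "ry": 0, "rz": 0, "dx": 0, "dy": 0, "dz": 30, "gripper": 1},
  {"rx": 0, "ry": 0, "rz": 0, "dx": 0, "dy": 0, "dz": 20, "gripper": 1},
  {"rx": 0, "ry": 0, "rz": 0, "dx": 0, "dy": 0, "dz": 10, "gripper": 0.3},
  {"rx": 0, "ry": 0, "rz": 0, "dx": 0, "dy": 0, "dz": 0, "gripper": 0.2},
  {"rx": 0, "ry": 0, "rz": 0, "dx": 0, "dy": 0, "dz": 0, "gripper": -1},
  {"rx": 0, "ry": 0, "rz": 0, "dx": 0, "dy": 0, "dz": 0, "gripper": -1},
  {"rx": 0, "ry": 0, "rz": 0, "dx": 0, "dy": 0, "dz": 0, "gripper": -1},
  {"rx": 0, "ry": 0, "rz": 0, "dx": 0, "dy": 0, "dz": 0, "gripper": -1},
], grip_force=40)

```text
clock: 12.72
tcp_pos: [0.4792, 0.3742, 0.0472]
orientation: [2.413, 2.012, 0.002]
contact_force: [0.1, -0.8, 6.8]
grip_width: 0.0392
gripper_force: 40.6
```

Run:
```python
from h import *
plan(623.8,140.6,110,-10.4)
```

```text
tcp [479.2 374.2  47.2] close dir -10.4 tilt z [ 0.001  0.001 -1.   ] rz 0.0 shift [-203.6  184.4  -62.9] F [ 0.1 -0.8  6.8] w 39.2 gf 40.6 t 12.72 q [-0.42  0.67 -0.46  1.84  0.43  0.73 -1.3 ] tips 0.022
```

>>> step_arm([
  {"rx": 0, "ry": 0, "rz": 0, "dx": 0, "dy": 0, "dz": -25, "gripper": -1},
  {"rx": 0, "ry": 0, "rz": 0, "dx": 0, "dy": 0, "dz": -38, "gripper": -1},
  {"rx": 0, "ry": 0, "rz": 0, "dx": -22, "dy": 20, "dz": 0, "gripper": -1},
  {"rx": 0, "ry": 0, "rz": 0, "dx": -35, "dy": 32, "dz": 0, "gripper": -1},
  {"rx": 0, "ry": 0, "rz": 0, "dx": -40, "dy": 36, "dz": 0, "gripper": -1},
  {"rx": 0, "ry": 0, "rz": 0, "dx": -40, "dy": 36, "dz": 0, "gripper": -1},
  {"rx": 0, "ry": 0, "rz": 0, "dx": -34, "dy": 31, "dz": 0, "gripper": -1},
  {"rx": 0, "ry": 0, "rz": 0, "dx": -22, "dy": 20, "dz": 0, "gripper": -1},
  {"rx": 0, "ry": 0, "rz": 0, "dx": -10, "dy": 9, "dz": 0, "gripper": -1},
  {"rx": 0, "ry": 0, "rz": 0, "dx": 0, "dy": 0, "dz": 0, "gripper": -1},
  {"rx": 0, "ry": 0, "rz": 0, "dx": 0, "dy": 0, "dz": 0, "gripper": -1},
  {"rx": 0, "ry": 0, "rz": 0, "dx": 0, "dy": 0, "dz": 0, "gripper": -1},
  {"rx": 0, "ry": 0, "rz": 0, "dx": 0, "dy": 0, "dz": 0, "gripper": -1},
])

```text
clock: 14.35
tcp_pos: [0.6229, 0.1419, 0.1094]
orientation: [-2.411, -2.013, -0.0]
contact_force: [0.2, -0.4, -0.7]
grip_width: 0.0391
gripper_force: 40.5
```

Run:
```python
from h import *
plan(623.8,140.6,63,-10.4)
toptop(Y,.06+.016+.045)
plan(623.8,140.6,63,-10.4)
```

```text
tcp [622.9 141.9 109.4] close dir -10.3 tilt z [-0.  0. -1.] rz 0.1 shift [-1.2  1.2 46.4] F [ 0.2 -0.4 -0.7] w 39.1 gf 40.5 t 14.35 q [ 0.02  0.62 -0.48  1.73  0.36  0.87 -0.79] tips 0.022
blob (208, 242, 97, 85) [622.1, 140.1, 37.7, 38.1]
blob (217, 165, 82, 63) [629.1, 174.4, 27.1, 28.6]
tcp [623.  141.6 109.4] close dir -10.3 tilt z [-0.  0. -1.] rz 0.1 shift [-0.9  1.  46.4] F [-0.3 -0.  -1. ] w 39.1 gf 40.5 t 14.4 q [ 0.02  0.62 -0.48  1.73  0.36  0.87 -0.79] tips 0.022
```

>>> step_arm([
  {"rx": 0, "ry": 0, "rz": 0, "dx": 0, "dy": 1.3, "dz": 20, "gripper": -1},
  {"rx": 0, "ry": 0, "rz": 0, "dx": 0, "dy": 0, "dz": 16, "gripper": -1},
  {"rx": 0, "ry": 0, "rz": 0, "dx": 0, "dy": 0, "dz": 7, "gripper": -1},
  {"rx": 0, "ry": 0, "rz": 0, "dx": 0, "dy": 0, "dz": 2, "gripper": -1},
  {"rx": 0, "ry": 0, "rz": 0, "dx": 0, "dy": 0, "dz": 1.5, "gripper": -1},
  {"rx": 0, "ry": 0, "rz": 0, "dx": 0, "dy": 0, "dz": 0, "gripper": -1},
  {"rx": 0, "ry": 0, "rz": 0, "dx": 0, "dy": 0, "dz": 0, "gripper": -1},
  {"rx": 0, "ry": 0, "rz": 0, "dx": 0, "dy": 0, "dz": 0, "gripper": -1},
])

```text
clock: 15.4
tcp_pos: [0.6249, 0.1408, 0.0632]
orientation: [2.413, 2.011, 0.001]
contact_force: [0.7, 0.5, 0.5]
grip_width: 0.039
gripper_force: 40.7
```

>>> step_arm([
  {"rx": 0, "ry": 0, "rz": 0, "dx": 0, "dy": 0, "dz": 0, "gripper": 0.2},
  {"rx": 0, "ry": 0, "rz": 0, "dx": 0, "dy": 0, "dz": 0, "gripper": 0.6},
  {"rx": 0, "ry": 0, "rz": 0, "dx": 0, "dy": 0, "dz": 0, "gripper": 0.8},
  {"rx": 0, "ry": 0, "rz": 0, "dx": 0, "dy": 0, "dz": 0, "gripper": 1},
  {"rx": 0, "ry": 0, "rz": 0, "dx": 0, "dy": 0, "dz": -30, "gripper": 1},
  {"rx": 0, "ry": 0, "rz": 0, "dx": 0, "dy": 0, "dz": -40, "gripper": 1},
  {"rx": 0, "ry": 0, "rz": 0, "dx": 0, "dy": 0, "dz": -15, "gripper": 1},
  {"rx": 0, "ry": 0, "rz": 0, "dx": 0, "dy": 0, "dz": 0, "gripper": 1},
  {"rx": 0, "ry": 0, "rz": 0, "dx": 0, "dy": 0, "dz": 0, "gripper": 1},
  {"rx": 0, "ry": 0, "rz": 0, "dx": 0, "dy": 0, "dz": 0, "gripper": 1},
])

```text
clock: 16.65
tcp_pos: [0.6237, 0.1404, 0.1463]
orientation: [-2.412, -2.011, 0.004]
contact_force: [0.2, -0.8, 0.9]
grip_width: 0.0854
gripper_force: 0.0
```

Run:
```python
from h import *
cv2.imwrite("pics/w5.png",toptop(Y,.076))
plan(365.6,266,130,-10.4)
```

```text
tcp [623.9 140.5 146.4] close dir -10.4 tilt z [-0.002 -0.    -1.   ] rz 0.0 shift [  76.9 -276.6   16.9] F [ 0.3  0.2 -0.8] w 85.9 gf 0.0 t 16.7 q [ 0.04  0.58 -0.5   1.71  0.33  0.94 -0.77] tips 0.022
```

View pics/w5.png

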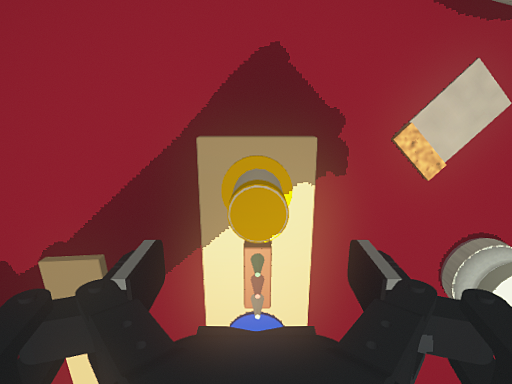

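The prop is standing on the yellow disc, with its top at about (259,213) in shadow. I'll get the number before moving away.

Run:
```python
from h import *
c=r.camera_info("wrist");im=cv2.imread("pics/w5.png")
m=mask(im,(15,160,60),(35,255,255),(220,150,300,245))
cn=big(m);cn=cn[cn[:,1]>216];print(circ(c,cn,.076)); print(cast(c,[[259,213]],.076))
```

```text
[624.5, 137.8, 33.6, 35.8]
[[0.6255228  0.14118592]]
```

>>> step_arm([
  {"rx": 0, "ry": 0, "rz": 0, "dx": 7, "dy": -25, "dz": 0, "gripper": 1},
  {"rx": 0, "ry": 0, "rz": 0, "dx": 12, "dy": -42, "dz": 0, "gripper": 1},
  {"rx": 0, "ry": 0, "rz": 0, "dx": 13, "dy": -48, "dz": 0, "gripper": 1},
  {"rx": 0, "ry": 0, "rz": 0, "dx": 13, "dy": -48, "dz": 5, "gripper": 1},
  {"rx": 0, "ry": 0, "rz": 0, "dx": 13, "dy": -48, "dz": 5, "gripper": 1},
  {"rx": 0, "ry": 0, "rz": 0, "dx": 10, "dy": -36, "dz": 5, "gripper": 1},
  {"rx": 0, "ry": 0, "rz": 0, "dx": 6, "dy": -20, "dz": 2, "gripper": 1},
  {"rx": 0, "ry": 0, "rz": 0, "dx": 3, "dy": -10, "dz": 0, "gripper": 1},
  {"rx": 0, "ry": 0, "rz": 0, "dx": 0, "dy": 0, "dz": 0, "gripper": 1},
  {"rx": 0, "ry": 0, "rz": 0, "dx": 0, "dy": 0, "dz": 0, "gripper": 1},
  {"rx": 0, "ry": 0, "rz": 0, "dx": 0, "dy": 0, "dz": 0, "gripper": 1},
  {"rx": 0, "ry": 0, "rz": 0, "dx": 0, "dy": 0, "dz": 0, "gripper": 1},
])

```text
clock: 18.2
tcp_pos: [0.3664, 0.266, 0.1308]
orientation: [2.414, 2.011, 0.0]
contact_force: [0.1, 0.1, 0.2]
grip_width: 0.0854
gripper_force: 0.0
```

Run:
```python
from h import *
toptop(B,.06)
plan(365.6,266,47,-10.4)
```

```text
blob (226, 189, 55, 54) [364.1, 265.8, 35.7, 35.8]
tcp [366.3 266.1 130.8] close dir -10.4 tilt z [ 0.  0. -1.] rz -0.0 shift [-0.2 -0.6 83.8] F [ 0.3 -0.6 -0.2] w 85.4 gf 0.0 t 18.25 q [-0.25  0.35 -0.61  2.15  0.3   0.72 -1.23] tips 0.022
```

Yellow prop is within about 2 mm. Gripping the blue prop.

>>> step_arm([
  {"rx": 0, "ry": 0, "rz": 0, "dx": 0, "dy": -1, "dz": 25, "gripper": 1},
  {"rx": 0, "ry": 0, "rz": 0, "dx": 0, "dy": 0, "dz": 30, "gripper": 1},
  {"rx": 0, "ry": 0, "rz": 0, "dx": 0, "dy": 0, "dz": 20, "gripper": 1},
  {"rx": 0, "ry": 0, "rz": 0, "dx": 0, "dy": 0, "dz": 9, "gripper": 0.3},
  {"rx": 0, "ry": 0, "rz": 0, "dx": 0, "dy": 0, "dz": 0, "gripper": 0.2},
  {"rx": 0, "ry": 0, "rz": 0, "dx": 0, "dy": 0, "dz": 0, "gripper": -1},
  {"rx": 0, "ry": 0, "rz": 0, "dx": 0, "dy": 0, "dz": 0, "gripper": -1},
  {"rx": 0, "ry": 0, "rz": 0, "dx": 0, "dy": 0, "dz": 0, "gripper": -1},
  {"rx": 0, "ry": 0, "rz": 0, "dx": 0, "dy": 0, "dz": 0, "gripper": -1},
], grip_force=40)

```text
clock: 19.38
tcp_pos: [0.3654, 0.2668, 0.0475]
orientation: [2.413, 2.011, 0.002]
contact_force: [-0.2, -0.8, 6.1]
grip_width: 0.039
gripper_force: 40.4
```

Run:
```python
from h import *
plan(596.9,-6.6,130,-10.4)
```

```text
tcp [365.4 266.8  47.5] close dir -10.4 tilt z [ 0.001  0.001 -1.   ] rz 0.0 shift [-227.1  277.1  -82.4] F [-0.2 -0.8  6.1] w 39.0 gf 40.4 t 19.38 q [-0.35  0.5  -0.5   2.2   0.46  0.55 -1.38] tips 0.022
```

>>> step_arm([
  {"rx": 0, "ry": 0, "rz": 0, "dx": 0, "dy": 0, "dz": -25, "gripper": -1},
  {"rx": 0, "ry": 0, "rz": 0, "dx": 0, "dy": 0, "dz": -40, "gripper": -1},
  {"rx": 0, "ry": 0, "rz": 0, "dx": -16, "dy": 20, "dz": -18, "gripper": -1},
  {"rx": 0, "ry": 0, "rz": 0, "dx": -27, "dy": 33, "dz": 0, "gripper": -1},
  {"rx": 0, "ry": 0, "rz": 0, "dx": -32, "dy": 39, "dz": 0, "gripper": -1},
  {"rx": 0, "ry": 0, "rz": 0, "dx": -35, "dy": 42, "dz": 0, "gripper": -1},
  {"rx": 0, "ry": 0, "rz": 0, "dx": -35, "dy": 42, "dz": 0, "gripper": -1},
  {"rx": 0, "ry": 0, "rz": 0, "dx": -32, "dy": 39, "dz": 0, "gripper": -1},
  {"rx": 0, "ry": 0, "rz": 0, "dx": -26, "dy": 32, "dz": 0, "gripper": -1},
  {"rx": 0, "ry": 0, "rz": 0, "dx": -16, "dy": 20, "dz": 0, "gripper": -1},
  {"rx": 0, "ry": 0, "rz": 0, "dx": -8, "dy": 10, "dz": 0, "gripper": -1},
  {"rx": 0, "ry": 0, "rz": 0, "dx": 0, "dy": 0, "dz": 0, "gripper": -1},
  {"rx": 0, "ry": 0, "rz": 0, "dx": 0, "dy": 0, "dz": 0, "gripper": -1},
  {"rx": 0, "ry": 0, "rz": 0, "dx": 0, "dy": 0, "dz": 0, "gripper": -1},
  {"rx": 0, "ry": 0, "rz": 0, "dx": 0, "dy": 0, "dz": 0, "gripper": -1},
])

```text
clock: 21.25
tcp_pos: [0.5963, -0.006, 0.1299]
orientation: [-2.412, -2.013, 0.0]
contact_force: [-0.3, -0.0, -2.3]
grip_width: 0.0392
gripper_force: 40.6
```

Run:
```python
from h import *
plan(596.9,-6.6,63.3,-10.4)
toptop(B,.06+.082);toptop(Y,.076)
plan(596.9,-6.6,63.3,-10.4)
```

```text
tcp [596.3  -6.  129.9] close dir -10.3 tilt z [-0.  0. -1.] rz 0.1 shift [-0.5  0.7 66.6] F [-0.3 -0.  -2.3] w 39.2 gf 40.6 t 21.25 q [ 0.27  0.54 -0.48  1.83  0.32  0.85 -0.55] tips 0.022
blob (207, 243, 98, 84) [595.5, -7.9, 37.3, 37.7]
blob (206, 225, 100, 53) [581.2, -133.4, 83.6, 301.1]
blob (220, 160, 75, 57) [603.0, 31.0, 21.5, 27.6]
blob (216, 0, 83, 33) [617.3, 107.8, 19.7, 37.7]
tcp [596.4  -6.4 129.9] close dir -10.3 tilt z [ 0. -0. -1.] rz 0.1 shift [-0.1  0.5 66.6] F [-0.1  0.  -1.9] w 39.2 gf 40.6 t 21.35 q [ 0.27  0.54 -0.48  1.83  0.32  0.85 -0.55] tips 0.022
```

>>> step_arm([
  {"rx": 0, "ry": 0, "rz": 0, "dx": 0.3, "dy": 0.8, "dz": 20, "gripper": -1},
  {"rx": 0, "ry": 0, "rz": 0, "dx": 0, "dy": 0, "dz": 22, "gripper": -1},
  {"rx": 0, "ry": 0, "rz": 0, "dx": 0, "dy": 0, "dz": 14, "gripper": -1},
  {"rx": 0, "ry": 0, "rz": 0, "dx": 0, "dy": 0, "dz": 7, "gripper": -1},
  {"rx": 0, "ry": 0, "rz": 0, "dx": 0, "dy": 0, "dz": 2.5, "gripper": -1},
  {"rx": 0, "ry": 0, "rz": 0, "dx": 0, "dy": 0, "dz": 1.5, "gripper": -1},
  {"rx": 0, "ry": 0, "rz": 0, "dx": 0, "dy": 0, "dz": 0, "gripper": -1},
  {"rx": 0, "ry": 0, "rz": 0, "dx": 0, "dy": 0, "dz": 0, "gripper": -1},
  {"rx": 0, "ry": 0, "rz": 0, "dx": 0, "dy": 0, "dz": 0, "gripper": -1},
])

```text
clock: 22.48
tcp_pos: [0.5978, -0.0064, 0.0636]
orientation: [2.412, 2.011, 0.001]
contact_force: [-1.9, 0.7, 6.0]
grip_width: 0.0388
gripper_force: 40.9
```

>>> step_arm([
  {"rx": 0, "ry": 0, "rz": 0, "dx": 0, "dy": 0, "dz": -1, "gripper": -1},
  {"rx": 0, "ry": 0, "rz": 0, "dx": 0, "dy": 0, "dz": 0, "gripper": 0.2},
  {"rx": 0, "ry": 0, "rz": 0, "dx": 0, "dy": 0, "dz": 0, "gripper": 0.6},
  {"rx": 0, "ry": 0, "rz": 0, "dx": 0, "dy": 0, "dz": 0, "gripper": 0.8},
  {"rx": 0, "ry": 0, "rz": 0, "dx": 0, "dy": 0, "dz": 0, "gripper": 1},
  {"rx": 0, "ry": 0, "rz": 0, "dx": 0, "dy": 0, "dz": -30, "gripper": 1},
  {"rx": 0, "ry": 0, "rz": 0, "dx": 0, "dy": 0, "dz": -40, "gripper": 1},
  {"rx": 0, "ry": 0, "rz": 0, "dx": -20, "dy": 0, "dz": -40, "gripper": 1},
  {"rx": 0, "ry": 0, "rz": 0, "dx": -20, "dy": 0, "dz": -20, "gripper": 1},
  {"rx": 0, "ry": 0, "rz": 0, "dx": 0, "dy": 0, "dz": 0, "gripper": 1},
  {"rx": 0, "ry": 0, "rz": 0, "dx": 0, "dy": 0, "dz": 0, "gripper": 1},
  {"rx": 0, "ry": 0, "rz": 0, "dx": 0, "dy": 0, "dz": 0, "gripper": 1},
])

```text
clock: 23.98
tcp_pos: [0.5896, -0.0446, 0.1925]
orientation: [-2.41, -2.013, 0.002]
contact_force: [-0.1, 0.7, 0.2]
grip_width: 0.0856
gripper_force: 0.0
```

Run:
```python
from h import *
cv2.imwrite("pics/w6.png",toptop(B,.076));toptop(Y,.076);toptop(((15,160,60),(35,255,255)),.076)
plan(426.4,6,120,-7)
```

```text
blob (234, 125, 47, 47) [596.8, -7.7, 35.1, 35.4]
blob (227, 109, 61, 54) [597.3, -3.7, 43.7, 47.4]
tcp [589.9 -45.1 193. ] close dir -10.3 tilt z [-0.001  0.    -1.   ] rz -3.3 shift [  30.8 -168.5   73.2] F [-0.5 -0.6  0.3] w 85.5 gf 0.0 t 24.12 q [ 0.36  0.45 -0.51  1.79  0.26  0.97 -0.44] tips 0.022
```

View pics/w6.png

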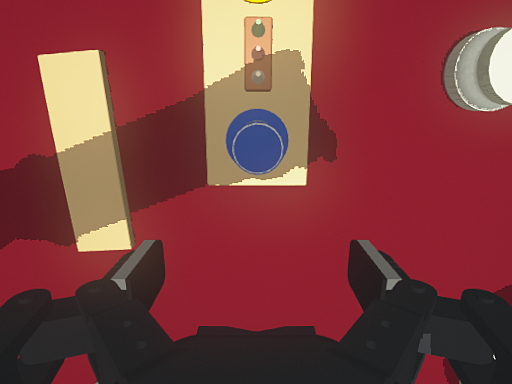

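The blue prop stands on its disc, with its top at about (258,147), and the bridge is fully in view at (38–132, 50–250). I'll measure the bridge from this frame.

Run:
```python
from h import *
c=r.camera_info("wrist");im=cv2.imread("pics/w6.png")
m=mask(im,(15,40,90),(35,150,255),(20,40,140,260));cn=big(m);print(rect(c,cn,.012),cv2.boundingRect(cn))
plan(426.4,6,120,-7)
```

```text
(428.7, 5.7, 199.6, 64.2, 82.9) (38, 50, 97, 202)
tcp [589.9 -45.1 193. ] close dir -10.3 tilt z [-0.001  0.    -1.   ] rz -3.3 shift [  30.8 -168.5   73.2] F [-0.5 -0.6  0.3] w 85.5 gf 0.0 t 24.12 q [ 0.36  0.45 -0.51  1.79  0.26  0.97 -0.44] tips 0.022
```

>>> step_arm([
  {"rx": 0, "ry": 0, "rz": -3.3, "dx": 0, "dy": 0, "dz": 0, "gripper": 1},
  {"rx": 0, "ry": 0, "rz": 0, "dx": 4, "dy": -20, "dz": 0, "gripper": 1},
  {"rx": 0, "ry": 0, "rz": 0, "dx": 6, "dy": -32, "dz": 10, "gripper": 1},
  {"rx": 0, "ry": 0, "rz": 0, "dx": 6, "dy": -36, "dz": 20, "gripper": 1},
  {"rx": 0, "ry": 0, "rz": 0, "dx": 6, "dy": -36, "dz": 20, "gripper": 1},
  {"rx": 0, "ry": 0, "rz": 0, "dx": 5, "dy": -26, "dz": 15, "gripper": 1},
  {"rx": 0, "ry": 0, "rz": 0, "dx": 4, "dy": -18.5, "dz": 8, "gripper": 1},
  {"rx": 0, "ry": 0, "rz": 0, "dx": 0, "dy": 0, "dz": 0, "gripper": 1},
  {"rx": 0, "ry": 0, "rz": 0, "dx": 0, "dy": 0, "dz": 0, "gripper": 1},
  {"rx": 0, "ry": 0, "rz": 0, "dx": 0, "dy": 0, "dz": 0, "gripper": 1},
  {"rx": 0, "ry": 0, "rz": 0, "dx": 0, "dy": 0, "dz": 0, "gripper": 1},
])

```text
clock: 25.5
tcp_pos: [0.4275, 0.0055, 0.121]
orientation: [2.354, 2.079, 0.001]
contact_force: [-0.0, 0.8, 0.0]
grip_width: 0.0853
gripper_force: 0.0
```

Run:
```python
from h import *
plan(426.4,6,28,-7)
```

```text
tcp [427.5   5.5 121. ] close dir -7.1 tilt z [ 0.001  0.    -1.   ] rz -0.1 shift [ 0.4 -1.3 93. ] F [-0.   0.8  0. ] w 85.3 gf 0.0 t 25.5 q [ 0.33  0.32 -0.56  2.21  0.28  0.67 -0.55] tips 0.022
```

>>> step_arm([
  {"rx": 0, "ry": 0, "rz": 0, "dx": 0.4, "dy": -1.1, "dz": 25, "gripper": 0.7},
  {"rx": 0, "ry": 0, "rz": 0, "dx": 0, "dy": 0, "dz": 30, "gripper": 0.7},
  {"rx": 0, "ry": 0, "rz": 0, "dx": 0, "dy": 0, "dz": 25, "gripper": 0.7},
  {"rx": 0, "ry": 0, "rz": 0, "dx": 0, "dy": 0, "dz": 13, "gripper": 0.7},
  {"rx": 0, "ry": 0, "rz": 0, "dx": 0, "dy": 0, "dz": 2, "gripper": 0.7},
  {"rx": 0, "ry": 0, "rz": 0, "dx": 0, "dy": 0, "dz": 0, "gripper": 0.7},
  {"rx": 0, "ry": 0, "rz": 0, "dx": 0, "dy": 0, "dz": 0, "gripper": 0.7},
  {"rx": 0, "ry": 0, "rz": 0, "dx": 0, "dy": 0, "dz": 0, "gripper": 0.7},
])

```text
clock: 26.5
tcp_pos: [0.4262, 0.006, 0.0263]
orientation: [2.354, 2.08, 0.001]
contact_force: [-0.1, 0.2, -0.4]
grip_width: 0.0724
gripper_force: 0.0
```

Run:
```python
from h import *
plan(426.5,6,26,-7)
im=r.grab_frame("wrist");cv2.imwrite("pics/w7.png",im)
```

```text
tcp [426.2   6.   26.3] close dir -7.1 tilt z [ 0.001 -0.    -1.   ] rz -0.1 shift [-0.   0.3  0.3] F [-0.1  0.2 -0.4] w 72.4 gf 0.0 t 26.5 q [ 0.2   0.5  -0.43  2.27  0.48  0.46 -0.73] tips 0.022
```

View pics/w7.png

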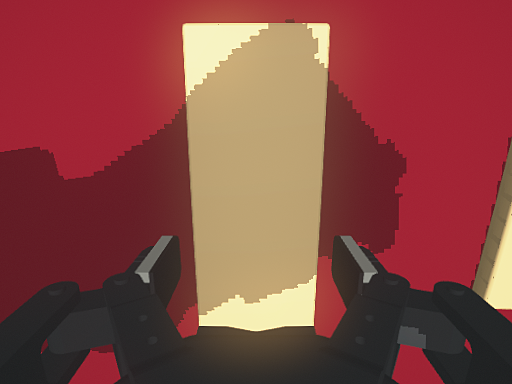

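The slab is centred between the fingers at x≈257. I'll lower in small steps until the tips approach the table, watching the force.

>>> step_arm([
  {"rx": 0, "ry": 0, "rz": 0, "dx": 0, "dy": 0, "dz": 2, "gripper": 0.7},
  {"rx": 0, "ry": 0, "rz": 0, "dx": 0, "dy": 0, "dz": 2, "gripper": 0.7},
  {"rx": 0, "ry": 0, "rz": 0, "dx": 0, "dy": 0, "dz": 0, "gripper": 0.7},
  {"rx": 0, "ry": 0, "rz": 0, "dx": 0, "dy": 0, "dz": 0, "gripper": 0.7},
])

```text
clock: 27.05
tcp_pos: [0.4257, 0.0062, 0.0217]
orientation: [-2.354, -2.08, 0.0]
contact_force: [-0.1, -0.6, -0.6]
grip_width: 0.0727
gripper_force: 0.0
```

>>> step_arm([
  {"rx": 0, "ry": 0, "rz": 0, "dx": 0, "dy": 0, "dz": 1.5, "gripper": 0.7},
  {"rx": 0, "ry": 0, "rz": 0, "dx": 0, "dy": 0, "dz": 0, "gripper": 0.7},
  {"rx": 0, "ry": 0, "rz": 0, "dx": 0, "dy": 0, "dz": 0, "gripper": 0.7},
])

```text
clock: 27.42
tcp_pos: [0.4258, 0.0061, 0.0203]
orientation: [2.354, 2.08, -0.0]
contact_force: [0.7, 0.7, 0.2]
grip_width: 0.0727
gripper_force: 0.0
```

>>> step_arm([
  {"rx": 0, "ry": 0, "rz": 0, "dx": 0, "dy": 0, "dz": 1.5, "gripper": 0.7},
  {"rx": 0, "ry": 0, "rz": 0, "dx": 0, "dy": 0, "dz": 0, "gripper": 0.7},
  {"rx": 0, "ry": 0, "rz": 0, "dx": 0, "dy": 0, "dz": 0, "gripper": 0.7},
])

```text
clock: 27.8
tcp_pos: [0.4258, 0.0062, 0.0188]
orientation: [2.354, 2.08, -0.0]
contact_force: [-0.8, 0.0, -0.6]
grip_width: 0.0727
gripper_force: 0.0
```

>>> step_arm([
  {"rx": 0, "ry": 0, "rz": 0, "dx": 0, "dy": 0, "dz": 0, "gripper": 0.3},
  {"rx": 0, "ry": 0, "rz": 0, "dx": 0, "dy": 0, "dz": 0, "gripper": -1},
  {"rx": 0, "ry": 0, "rz": 0, "dx": 0, "dy": 0, "dz": 0, "gripper": -1},
  {"rx": 0, "ry": 0, "rz": 0, "dx": 0, "dy": 0, "dz": 0, "gripper": -1},
  {"rx": 0, "ry": 0, "rz": 0, "dx": 0, "dy": 0, "dz": 0, "gripper": -1},
], grip_force=60)

```text
clock: 28.42
tcp_pos: [0.4259, 0.0062, 0.0193]
orientation: [2.354, 2.08, 0.0]
contact_force: [-1.1, -0.1, 7.8]
grip_width: 0.058
gripper_force: 63.0
```

>>> step_arm([
  {"rx": 0, "ry": 0, "rz": 0, "dx": 0, "dy": 0, "dz": -5, "gripper": -1},
  {"rx": 0, "ry": 0, "rz": 0, "dx": 0, "dy": 0, "dz": -10, "gripper": -1},
  {"rx": 0, "ry": 0, "rz": 0, "dx": 0, "dy": 0, "dz": -15, "gripper": -1},
  {"rx": 0, "ry": 0, "rz": 0, "dx": 0, "dy": 0, "dz": 0, "gripper": -1},
  {"rx": 0, "ry": 0, "rz": 0, "dx": 0, "dy": 0, "dz": 0, "gripper": -1},
  {"rx": 0, "ry": 0, "rz": 0, "dx": 0, "dy": 0, "dz": 0, "gripper": -1},
])

```text
clock: 29.18
tcp_pos: [0.4255, 0.006, 0.0486]
orientation: [-2.354, -2.08, 0.001]
contact_force: [-0.7, -0.5, -3.0]
grip_width: 0.0585
gripper_force: 66.0
```

Run:
```python
from h import *
plan(426.5,6,26,-7)
im=r.grab_frame("wrist");cv2.imwrite("pics/w8.png",im)
```

```text
tcp [425.5   6.   48.6] close dir -7.1 tilt z [-0.001 -0.    -1.   ] rz -0.1 shift [ 0.1  1.  22.6] F [-0.7 -0.5 -3. ] w 58.5 gf 66.0 t 29.18 q [ 0.24  0.46 -0.47  2.26  0.43  0.51 -0.69] tips 0.022
```

View pics/w8.png

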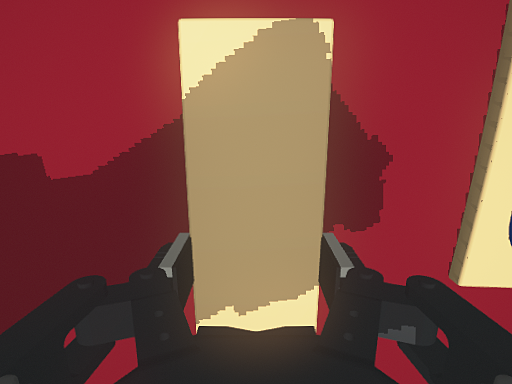

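The slab is held level, with its edges symmetric at 180 and 332. I'll lift it and carry it.

>>> step_arm([
  {"rx": 0, "ry": 0, "rz": 0, "dx": 0, "dy": 0, "dz": -25, "gripper": -1},
  {"rx": 0, "ry": 0, "rz": 0, "dx": 0, "dy": 0, "dz": -35, "gripper": -1},
  {"rx": 0, "ry": 0, "rz": 0, "dx": 0, "dy": 0, "dz": -21, "gripper": -1},
  {"rx": 0, "ry": 0, "rz": 3.3, "dx": 0, "dy": 0, "dz": 0, "gripper": -1},
  {"rx": 0, "ry": 0, "rz": 0, "dx": 0, "dy": 0, "dz": 0, "gripper": -1},
  {"rx": 0, "ry": 0, "rz": 0, "dx": 0, "dy": 0, "dz": 0, "gripper": -1},
])

```text
clock: 29.98
tcp_pos: [0.4253, 0.0061, 0.1293]
orientation: [-2.411, -2.013, 0.001]
contact_force: [-0.2, -0.0, -4.2]
grip_width: 0.0582
gripper_force: 66.3
```

Run:
```python
from h import *
plan(610.4,66.9,130,-10.4)
```

```text
tcp [425.3   6.1 129.3] close dir -10.3 tilt z [-0.001 -0.    -1.   ] rz 0.1 shift [ 93.2 171.1  -0.9] F [-0.2 -0.  -4.2] w 58.2 gf 66.3 t 29.98 q [ 0.34  0.31 -0.58  2.21  0.26  0.69 -0.59] tips 0.022
```

>>> step_arm([
  {"rx": 0, "ry": 0, "rz": 0, "dx": 7, "dy": 13, "dz": 0, "gripper": -1},
  {"rx": 0, "ry": 0, "rz": 0, "dx": 13, "dy": 24, "dz": 0, "gripper": -1},
  {"rx": 0, "ry": 0, "rz": 0, "dx": 17, "dy": 30, "dz": 0, "gripper": -1},
  {"rx": 0, "ry": 0, "rz": 0, "dx": 17, "dy": 32, "dz": 0, "gripper": -1},
  {"rx": 0, "ry": 0, "rz": 0, "dx": 16, "dy": 30, "dz": 0, "gripper": -1},
  {"rx": 0, "ry": 0, "rz": 0, "dx": 12, "dy": 22, "dz": 0, "gripper": -1},
  {"rx": 0, "ry": 0, "rz": 0, "dx": 7, "dy": 13, "dz": 0, "gripper": -1},
  {"rx": 0, "ry": 0, "rz": 0, "dx": 4, "dy": 7, "dz": 0, "gripper": -1},
  {"rx": 0, "ry": 0, "rz": 0, "dx": 0, "dy": 0, "dz": 0, "gripper": -1},
  {"rx": 0, "ry": 0, "rz": 0, "dx": 0, "dy": 0, "dz": 0, "gripper": -1},
  {"rx": 0, "ry": 0, "rz": 0, "dx": 0, "dy": 0, "dz": 0, "gripper": -1},
  {"rx": 0, "ry": 0, "rz": 0, "dx": 0, "dy": 0, "dz": 0, "gripper": -1},
])

```text
clock: 31.48
tcp_pos: [0.6105, 0.0666, 0.13]
orientation: [2.413, 2.011, -0.0]
contact_force: [0.5, -0.0, -3.5]
grip_width: 0.0583
gripper_force: 66.3
```

Run:
```python
from h import *
plan(610.4,66.9,95.2,-10.4)
for n in ("top","scene"):
    c=r.camera_info(n);im=r.grab_frame(n);cv2.imwrite(f"pics/{n}9.png",im)
cv2.imwrite("pics/c9.png",np.hstack([cv2.resize(cv2.imread("pics/scene9.png")[150:320,150:350],None,fx=3,fy=3)]))
```

```text
tcp [610.5  66.6 130. ] close dir -10.4 tilt z [ 0. -0. -1.] rz 0.0 shift [ 0.3 -0.1 34.8] F [ 0.5 -0.  -3.5] w 58.3 gf 66.3 t 31.48 q [ 0.17  0.57 -0.51  1.78  0.35  0.88 -0.68] tips 0.022
```

View pics/c9.png

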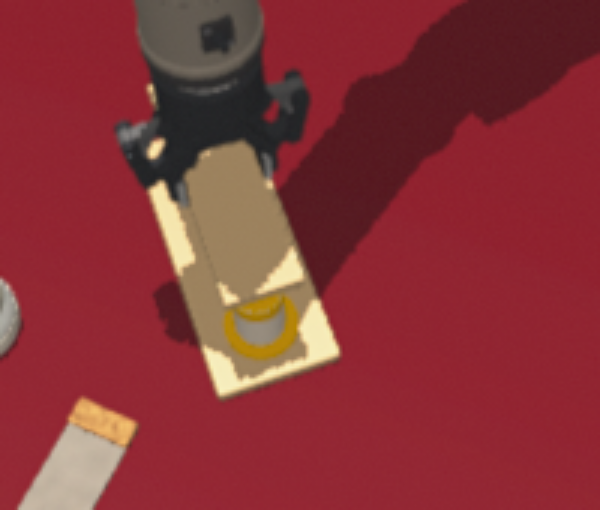

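The slab hovers parallel above the base, with the yellow prop standing on its disc just beyond the slab's end (perspective). I'll lower it.

>>> step_arm([
  {"rx": 0, "ry": 0, "rz": 0, "dx": 0, "dy": 0, "dz": 12, "gripper": -1},
  {"rx": 0, "ry": 0, "rz": 0, "dx": 0, "dy": 0, "dz": 12, "gripper": -1},
  {"rx": 0, "ry": 0, "rz": 0, "dx": 0, "dy": 0, "dz": 6, "gripper": -1},
  {"rx": 0, "ry": 0, "rz": 0, "dx": 0, "dy": 0, "dz": 2, "gripper": -1},
  {"rx": 0, "ry": 0, "rz": 0, "dx": 0, "dy": 0, "dz": 1.5, "gripper": -1},
  {"rx": 0, "ry": 0, "rz": 0, "dx": 0, "dy": 0, "dz": 0, "gripper": -1},
  {"rx": 0, "ry": 0, "rz": 0, "dx": 0, "dy": 0, "dz": 0, "gripper": -1},
  {"rx": 0, "ry": 0, "rz": 0, "dx": 0, "dy": 0, "dz": 0, "gripper": -1},
])

```text
clock: 32.58
tcp_pos: [0.6108, 0.0669, 0.0965]
orientation: [2.413, 2.012, 0.001]
contact_force: [-0.1, -0.4, -3.4]
grip_width: 0.0582
gripper_force: 66.3
```

>>> step_arm([
  {"rx": 0, "ry": 0, "rz": 0, "dx": 0, "dy": 0, "dz": 0.8, "gripper": -1},
  {"rx": 0, "ry": 0, "rz": 0, "dx": 0, "dy": 0, "dz": 0.6, "gripper": -1},
  {"rx": 0, "ry": 0, "rz": 0, "dx": 0, "dy": 0, "dz": 0, "gripper": -1},
  {"rx": 0, "ry": 0, "rz": 0, "dx": 0, "dy": 0, "dz": 0, "gripper": -1},
])

```text
clock: 33.08
tcp_pos: [0.6108, 0.0669, 0.0954]
orientation: [2.413, 2.011, 0.0]
contact_force: [-3.5, -1.0, 4.5]
grip_width: 0.0585
gripper_force: 67.2
```

>>> step_arm([
  {"rx": 0, "ry": 0, "rz": 0, "dx": 0, "dy": 0, "dz": -0.4, "gripper": -1},
  {"rx": 0, "ry": 0, "rz": 0, "dx": 0, "dy": 0, "dz": 0, "gripper": 0.6},
  {"rx": 0, "ry": 0, "rz": 0, "dx": 0, "dy": 0, "dz": 0, "gripper": 0.8},
  {"rx": 0, "ry": 0, "rz": 0, "dx": 0, "dy": 0, "dz": 0, "gripper": 1},
  {"rx": 0, "ry": 0, "rz": 0, "dx": 0, "dy": 0, "dz": 0, "gripper": 1},
  {"rx": 0, "ry": 0, "rz": 0, "dx": 0, "dy": 0, "dz": -20, "gripper": 1},
  {"rx": 0, "ry": 0, "rz": 0, "dx": 0, "dy": 0, "dz": -40, "gripper": 1},
  {"rx": 0, "ry": 0, "rz": 0, "dx": 0, "dy": 0, "dz": -40, "gripper": 1},
  {"rx": 0, "ry": 0, "rz": 0, "dx": -25, "dy": 0, "dz": -30, "gripper": 1},
  {"rx": 0, "ry": 0, "rz": 0, "dx": -45, "dy": 0, "dz": 0, "gripper": 1},
  {"rx": 0, "ry": 0, "rz": 0, "dx": -55, "dy": 0, "dz": 0, "gripper": 1},
  {"rx": 0, "ry": 0, "rz": 0, "dx": -55, "dy": 0, "dz": 0, "gripper": 1},
  {"rx": 0, "ry": 0, "rz": 0, "dx": -40, "dy": 0, "dz": 0, "gripper": 1},
  {"rx": 0, "ry": 0, "rz": 0, "dx": -20, "dy": 0, "dz": 0, "gripper": 1},
  {"rx": 0, "ry": 0, "rz": 0, "dx": 0, "dy": 0, "dz": 0, "gripper": 1},
  {"rx": 0, "ry": 0, "rz": 0, "dx": 0, "dy": 0, "dz": 0, "gripper": 1},
  {"rx": 0, "ry": 0, "rz": 0, "dx": 0, "dy": 0, "dz": 0, "gripper": 1},
])

```text
clock: 35.2
tcp_pos: [0.5681, -0.1669, 0.2255]
orientation: [-2.409, -2.015, -0.001]
contact_force: [-0.7, 0.6, 0.2]
grip_width: 0.0856
gripper_force: 0.0
```

Run:
```python
from h import *
for n in ("top","scene"):
    cv2.imwrite(f"pics/{n}10.png",r.grab_frame(n))
v=[cv2.resize(cv2.imread("pics/scene10.png")[160:300,160:300],(400,400)),cv2.resize(cv2.imread("pics/top10.png")[90:210,180:300],(400,400))]
cv2.imwrite("pics/c10.png",np.hstack(v))
plan(609.6,-296.8,130)
```

```text
tcp [ 567.9 -167.7  225.4] close dir -10.2 tilt z [ 0.  0. -1.] rz 0 shift [-119.7   64.    95.3] F [-1.3 -0.6 -0.6] w 85.7 gf 0.0 t 35.3 q [ 0.57  0.42 -0.51  1.76  0.23  1.02 -0.2 ] tips 0.022
```

View pics/c10.png

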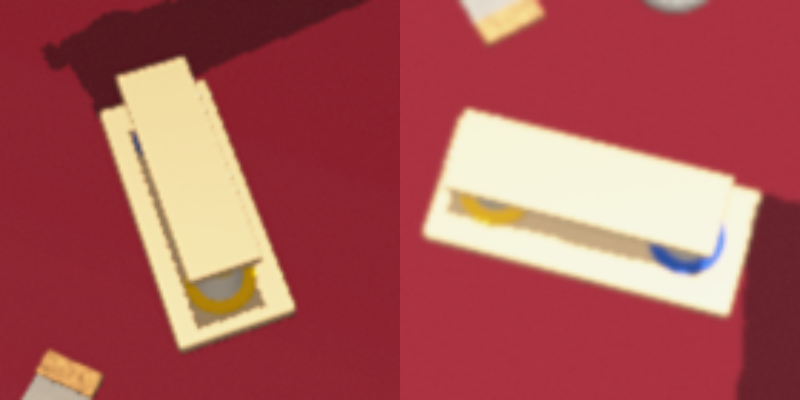

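The bridge lies level over both props in both views. I'll check its corners numerically and locate the cup.

Run:
```python
from h import *
t=np.array([(464,108),(733,177),(712,255),(447,188)],float);t=(t-[400,0])/3.3333+[180,90]
s=np.array([(117,75),(184,57),(262,258),(188,282)],float)/2.857+[160,160]
for n,p in (("top",t),("scene",s)):
    c=r.camera_info(n);print(n,rect(c,p,.088),np.round(cast(c,p,.088).mean(0)*1000,1))
c=r.camera_info("top");im=cv2.imread("pics/top10.png")
m=mask(im,(0,0,200),(180,60,255),(365,145,402,180));cn=big(m);print("cup rim",circ(c,cv2.convexHull(cn).reshape(-1,2),.06),cv2.boundingRect(cn),cast(c,[[385.75,160],[420.25,215]],.06))
```

```text
top (610.3, 67.9, 201.3, 61.4, 79.7) [610.1  66.5]
scene (610.3, 66.7, 202.1, 60.0, 79.2) [610.7  67.1]Traceback (most recent call last):
  File "<stdin>", line 7, in <module>
cv2.error: OpenCV(4.12.0) /io/opencv/modules/imgproc/src/convhull.cpp:143: error: (-215:Assertion failed) total >= 0 && (depth == CV_32F || depth == CV_32S) in function 'convexHull'
```

>>> step_arm([
  {"rx": 0, "ry": 0, "rz": 0, "dx": -20, "dy": 11, "dz": 0, "gripper": 1},
  {"rx": 0, "ry": 0, "rz": 0, "dx": -32, "dy": 17, "dz": 15, "gripper": 1},
  {"rx": 0, "ry": 0, "rz": 0, "dx": -34, "dy": 18, "dz": 30, "gripper": 1},
  {"rx": 0, "ry": 0, "rz": 0, "dx": -22, "dy": 12, "dz": 25, "gripper": 1},
  {"rx": 0, "ry": 0, "rz": 0, "dx": -11, "dy": 6, "dz": 15, "gripper": 1},
  {"rx": 0, "ry": 0, "rz": 0, "dx": 0, "dy": 0, "dz": 0, "gripper": 1},
  {"rx": 0, "ry": 0, "rz": 0, "dx": 0, "dy": 0, "dz": 0, "gripper": 1},
  {"rx": 0, "ry": 0, "rz": 0, "dx": 0, "dy": 0, "dz": 0, "gripper": 1},
  {"rx": 0, "ry": 0, "rz": 0, "dx": 0, "dy": 0, "dz": 0, "gripper": 1},
])

```text
clock: 36.42
tcp_pos: [0.6095, -0.2972, 0.1414]
orientation: [2.411, 2.012, 0.001]
contact_force: [-0.6, -0.4, -0.0]
grip_width: 0.0851
gripper_force: 0.0
```

Run:
```python
from h import *
plan(609.6,-296.8,45,-10.4)
cv2.imwrite("pics/w11.png",r.grab_frame("wrist"))
```

```text
tcp [ 609.5 -297.2  141.4] close dir -10.3 tilt z [ 0.001 -0.001 -1.   ] rz 0.1 shift [ 0.5 -0.1 96.4] F [-0.6 -0.4 -0. ] w 85.1 gf 0.0 t 36.42 q [ 0.66  0.63 -0.43  1.62  0.31  0.96 -0.06] tips 0.022
```

View pics/w11.png

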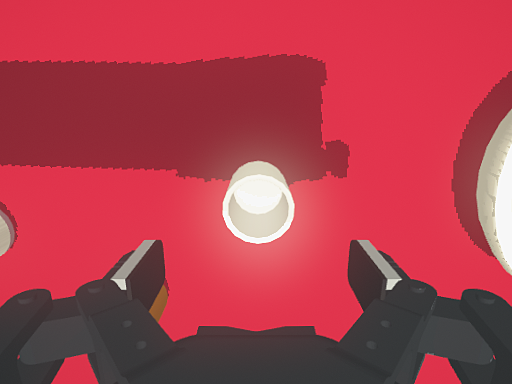

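The cup rim is centred at about (258,208) and upright, and the brown cup shows only far behind the left finger, clear of the gripper.

Run:
```python
from h import *
c=r.camera_info("wrist");print(cast(c,[[258,208],[222,208],[294,208],[258,243]],.06))
c=r.camera_info("top");print("brown",cast(c,[[420.25,215]],.06))
plan(609.6,-296.8,45,-10.4)
```

```text
[[ 0.61067558 -0.29651787]
 [ 0.58637847 -0.29208728]
 [ 0.63498286 -0.30096365]
 [ 0.60606191 -0.32211068]]
brown [[ 0.48066278 -0.3810233 ]]
tcp [ 609.3 -297.4  141.1] close dir -10.3 tilt z [ 0.001 -0.    -1.   ] rz 0.1 shift [ 0.6  0.1 96.1] F [ 0.1 -0.5  0.3] w 85.4 gf 0.0 t 36.48 q [ 0.66  0.63 -0.43  1.62  0.31  0.96 -0.06] tips 0.022
```

>>> step_arm([
  {"rx": 0, "ry": 0, "rz": 0, "dx": 0.7, "dy": 0.7, "dz": 25, "gripper": 1},
  {"rx": 0, "ry": 0, "rz": 0, "dx": 0, "dy": 0, "dz": 35, "gripper": 1},
  {"rx": 0, "ry": 0, "rz": 0, "dx": 0, "dy": 0, "dz": 25, "gripper": 1},
  {"rx": 0, "ry": 0, "rz": 0, "dx": 0, "dy": 0, "dz": 11, "gripper": 0.5},
  {"rx": 0, "ry": 0, "rz": 0, "dx": 0, "dy": 0, "dz": 0, "gripper": 0.4},
  {"rx": 0, "ry": 0, "rz": 0, "dx": 0, "dy": 0, "dz": 0, "gripper": -1},
  {"rx": 0, "ry": 0, "rz": 0, "dx": 0, "dy": 0, "dz": 0, "gripper": -1},
  {"rx": 0, "ry": 0, "rz": 0, "dx": 0, "dy": 0, "dz": 0, "gripper": -1},
  {"rx": 0, "ry": 0, "rz": 0, "dx": 0, "dy": 0, "dz": 0, "gripper": -1},
], grip_force=30)

```text
clock: 37.6
tcp_pos: [0.6106, -0.2975, 0.0455]
orientation: [2.412, 2.011, 0.001]
contact_force: [-0.2, -0.0, 6.5]
grip_width: 0.0493
gripper_force: 31.8
```

>>> step_arm([
  {"rx": 0, "ry": 0, "rz": 0, "dx": 0, "dy": 0, "dz": -10, "gripper": -1},
  {"rx": 0, "ry": 0, "rz": 0, "dx": 0, "dy": 0, "dz": -30, "gripper": -1},
  {"rx": 0, "ry": 0, "rz": 0, "dx": 0, "dy": 0, "dz": -40, "gripper": -1},
  {"rx": 0, "ry": 0, "rz": 0, "dx": 0, "dy": 0, "dz": -40, "gripper": -1},
  {"rx": 0, "ry": 0, "rz": 0, "dx": 0, "dy": 0, "dz": -10, "gripper": -1},
  {"rx": 0, "ry": 0, "rz": 0, "dx": 0, "dy": 0, "dz": 0, "gripper": -1},
  {"rx": 0, "ry": 0, "rz": 0, "dx": 0, "dy": 0, "dz": 0, "gripper": -1},
])

```text
clock: 38.48
tcp_pos: [0.6087, -0.297, 0.1724]
orientation: [-2.411, -2.01, 0.002]
contact_force: [-1.1, 0.5, -1.2]
grip_width: 0.0493
gripper_force: 31.6
```

Run:
```python
from h import *
plan(610.3,67,175,-10.4)
```

```text
tcp [ 608.7 -297.   172.4] close dir -10.4 tilt z [-0.003  0.001 -1.   ] rz 0.0 shift [358.3 -64.1  -2.2] F [-1.1  0.5 -1.2] w 49.3 gf 31.6 t 38.48 q [ 0.67  0.6  -0.44  1.59  0.29  1.02 -0.04] tips 0.022
```

>>> step_arm([
  {"rx": 0, "ry": 0, "rz": 0, "dx": 20, "dy": -3.6, "dz": -2, "gripper": -1},
  {"rx": 0, "ry": 0, "rz": 0, "dx": 35, "dy": -6.3, "dz": 0, "gripper": -1},
  {"rx": 0, "ry": 0, "rz": 0, "dx": 45, "dy": -8, "dz": 0, "gripper": -1},
  {"rx": 0, "ry": 0, "rz": 0, "dx": 50, "dy": -9, "dz": 0, "gripper": -1},
  {"rx": 0, "ry": 0, "rz": 0, "dx": 50, "dy": -9, "dz": 0, "gripper": -1},
  {"rx": 0, "ry": 0, "rz": 0, "dx": 50, "dy": -9, "dz": 0, "gripper": -1},
  {"rx": 0, "ry": 0, "rz": 0, "dx": 45, "dy": -8, "dz": 0, "gripper": -1},
  {"rx": 0, "ry": 0, "rz": 0, "dx": 33, "dy": -6, "dz": 0, "gripper": -1},
  {"rx": 0, "ry": 0, "rz": 0, "dx": 20, "dy": -3.6, "dz": 0, "gripper": -1},
  {"rx": 0, "ry": 0, "rz": 0, "dx": 10, "dy": -1.6, "dz": 0, "gripper": -1},
  {"rx": 0, "ry": 0, "rz": 0, "dx": 0, "dy": 0, "dz": 0, "gripper": -1},
  {"rx": 0, "ry": 0, "rz": 0, "dx": 0, "dy": 0, "dz": 0, "gripper": -1},
  {"rx": 0, "ry": 0, "rz": 0, "dx": 0, "dy": 0, "dz": 0, "gripper": -1},
  {"rx": 0, "ry": 0, "rz": 0, "dx": 0, "dy": 0, "dz": 0, "gripper": -1},
])

```text
clock: 40.22
tcp_pos: [0.6113, 0.0656, 0.1763]
orientation: [2.414, 2.01, -0.0]
contact_force: [-0.3, -0.4, -2.0]
grip_width: 0.0493
gripper_force: 31.6
```

Run:
```python
from h import *
plan(610.3,67,134,-10.4)
```

```text
tcp [611.3  65.6 176.3] close dir -10.4 tilt z [ 0. -0. -1.] rz -0.0 shift [ 1.2 -1.3 42.3] F [-0.3 -0.4 -2. ] w 49.3 gf 31.6 t 40.23 q [ 0.18  0.51 -0.52  1.75  0.3   0.96 -0.64] tips 0.022
```

>>> step_arm([
  {"rx": 0, "ry": 0, "rz": 0, "dx": 1.2, "dy": -1.3, "dz": 12, "gripper": -1},
  {"rx": 0, "ry": 0, "rz": 0, "dx": 0, "dy": 0, "dz": 15, "gripper": -1},
  {"rx": 0, "ry": 0, "rz": 0, "dx": 0, "dy": 0, "dz": 9, "gripper": -1},
  {"rx": 0, "ry": 0, "rz": 0, "dx": 0, "dy": 0, "dz": 4, "gripper": -1},
  {"rx": 0, "ry": 0, "rz": 0, "dx": 0, "dy": 0, "dz": 1.5, "gripper": -1},
  {"rx": 0, "ry": 0, "rz": 0, "dx": 0, "dy": 0, "dz": 0, "gripper": -1},
  {"rx": 0, "ry": 0, "rz": 0, "dx": 0, "dy": 0, "dz": 0, "gripper": -1},
  {"rx": 0, "ry": 0, "rz": 0, "dx": 0, "dy": 0, "dz": 0, "gripper": -1},
])

```text
clock: 41.22
tcp_pos: [0.6104, 0.0679, 0.1351]
orientation: [2.413, 2.011, 0.001]
contact_force: [0.4, -0.3, -1.6]
grip_width: 0.049
gripper_force: 31.6
```

>>> step_arm([
  {"rx": 0, "ry": 0, "rz": 0, "dx": 0, "dy": 0, "dz": 0.8, "gripper": -1},
  {"rx": 0, "ry": 0, "rz": 0, "dx": 0, "dy": 0, "dz": 0.6, "gripper": -1},
  {"rx": 0, "ry": 0, "rz": 0, "dx": 0, "dy": 0, "dz": 0, "gripper": -1},
  {"rx": 0, "ry": 0, "rz": 0, "dx": 0, "dy": 0, "dz": 0, "gripper": -1},
])

```text
clock: 41.72
tcp_pos: [0.6103, 0.0679, 0.1336]
orientation: [2.413, 2.012, 0.0]
contact_force: [0.1, -0.6, 0.4]
grip_width: 0.0492
gripper_force: 31.7
```

Contact is just made. I'll release and lift clear.

>>> step_arm([
  {"rx": 0, "ry": 0, "rz": 0, "dx": 0, "dy": 0, "dz": 0, "gripper": 0.4},
  {"rx": 0, "ry": 0, "rz": 0, "dx": 0, "dy": 0, "dz": 0, "gripper": 0.7},
  {"rx": 0, "ry": 0, "rz": 0, "dx": 0, "dy": 0, "dz": 0, "gripper": 1},
  {"rx": 0, "ry": 0, "rz": 0, "dx": 0, "dy": 0, "dz": 0, "gripper": 1},
  {"rx": 0, "ry": 0, "rz": 0, "dx": 0, "dy": 0, "dz": -20, "gripper": 1},
  {"rx": 0, "ry": 0, "rz": 0, "dx": 0, "dy": 0, "dz": -40, "gripper": 1},
  {"rx": 0, "ry": 0, "rz": 0, "dx": 0, "dy": 0, "dz": -40, "gripper": 1},
  {"rx": 0, "ry": 0, "rz": 0, "dx": -20, "dy": 0, "dz": -20, "gripper": 1},
  {"rx": 0, "ry": 0, "rz": 0, "dx": -45, "dy": 0, "dz": 0, "gripper": 1},
  {"rx": 0, "ry": 0, "rz": 0, "dx": -55, "dy": 0, "dz": 0, "gripper": 1},
  {"rx": 0, "ry": 0, "rz": 0, "dx": -50, "dy": 0, "dz": 0, "gripper": 1},
  {"rx": 0, "ry": 0, "rz": 0, "dx": -25, "dy": 0, "dz": 0, "gripper": 1},
  {"rx": 0, "ry": 0, "rz": 0, "dx": 0, "dy": 0, "dz": 0, "gripper": 1},
  {"rx": 0, "ry": 0, "rz": 0, "dx": 0, "dy": 0, "dz": 0, "gripper": 1},
  {"rx": 0, "ry": 0, "rz": 0, "dx": 0, "dy": 0, "dz": 0, "gripper": 1},
])

```text
clock: 43.6
tcp_pos: [0.5755, -0.1219, 0.2539]
orientation: [-2.41, -2.015, -0.001]
contact_force: [0.1, 0.9, 0.3]
grip_width: 0.0855
gripper_force: 0.0
```

Run:
```python
from h import *
for n in ("top","scene"):
    cv2.imwrite(f"pics/{n}12.png",r.grab_frame(n))
v=[cv2.resize(cv2.imread("pics/scene12.png")[150:290,160:300],(400,400)),cv2.resize(cv2.imread("pics/top12.png")[90:210,180:300],(400,400))]
cv2.imwrite("pics/c12.png",np.hstack(v))
```

```text
(no output)
```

View pics/c12.png

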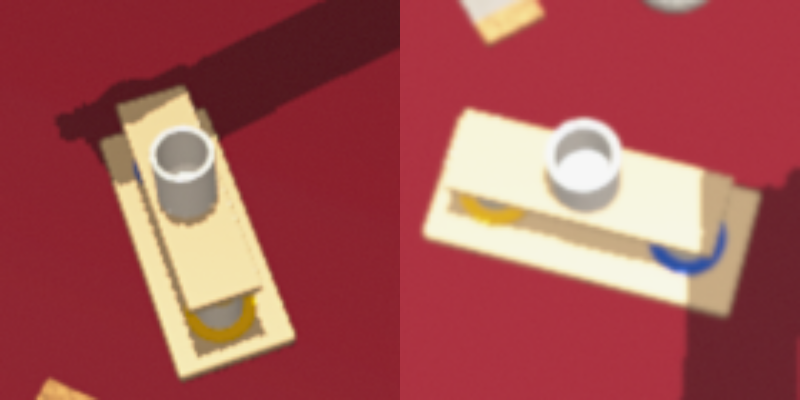

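The cup stands upright on the bridge. I'll cast its rim centres, about (182,153) in the scene crop and (583,158) in the top crop, then hand in.

Run:
```python
from h import *
a=cast(r.camera_info("scene"),[[160+182/2.857,150+153/2.857]],.148)[0];b=cast(r.camera_info("top"),[[180+183/3.333,90+158/3.333]],.148)[0]
print(a,b)
m=(a+b)/2
if np.hypot(*(m-[.6104,.067]))<.007: print(r.hand_in())
```

```text
[0.60957611 0.06741625] [0.60707572 0.06731425]
the job is handed in; nothing more can be done
None
```

I built the stack and handed it in at about 44 s of the 128 s allowed. In the camera checks, the plaque, both props, the bridge and the white cup were each within about 3 mm of target, and the brown cup and glaze jar were not touched.

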